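# Charge the listening receivers behind a child lock

### The arm

A 7-joint arm with a two-finger parallel gripper is mounted at the origin on the work surface. World frame = base frame: x ahead of the robot, y to its left, z up, the work surface at z = 0. Lengths are in m, angles in rad, forces in N, time in s.
With the tool pointing down it reaches from about 0.425 to 0.925 m from the base axis. Payload 6.8 kg.
Tool frame: the origin (TCP) lies at the very end of the fingers, on their centre line; the grasp point (between the pads) lies 19 mm behind it; y points along the fingers, z is the direction in which the jaws open and shut, and the axes are right-handed (so a half turn about y gives the same grasp; the last joint's range is limited). The gripper opens to 85 mm and grips with 20 to 120 N. Pads are 22 mm wide; open, the fingers measure 114 mm over their backs; the gripper's body (76 mm by 85 mm) begins 54 mm behind the grasp point. The pads swing forward as they close: fully open they stand 13 mm farther back than shut.
Start: joints at [-1.437, 0.477, 0.022, 1.555, -0.011, 1.109, -0.083], TCP at [0.162, 0.655, 0.231] pointing down, gripper open.
Joint ranges: [-2.96, 2.96], [-0.34, 2.1], [-1.41, 1.46], [0.24, 2.44], [-1.37, 4.51], [0.17, 1.92], [-2.96, 2.96]. Speed limits (rad/s): [2.39, 2.39, 3.14, 3.14, 3.14, 3.14, 3.14].

### API

Orientations are given as a rotation vector (axis times angle).
In Python, from bench import r gives the robot as it stands.
- The arm moves only by the tool drive_tool, never from a script. Its argument "series" is a list of rows, each a list of 7 numbers: the shift along the tool's x, y, z in mm, then the turn, a rotation vector about the tool's x, y, z in degrees, then the finger opening in mm, from 0 to 85.4. In form: [[tx, ty, tz, wx, wy, wz, grip], ...]. A call has 1 to 5 rows; each row is the pose to reach, as a shift and turn from the pose measured when the call began, along the tool's axes at that moment; what a row does not reach only later rows make up. A row lasts 1/10 s, in which the tool goes at most 50 mm and 8.59 degrees, less where a joint would pass 70% of its speed; a pose out of reach is approached as far as the arm can. A call with a gripper value outside its range is refused whole. The fingers move at their own pace and stop on an object; "squeeze" is the grip in N (left out, the last holds). Time passes only in rows, so rows that repeat a pose let the fingers close. It gives the time, the measured TCP pose, the force and the opening at its end, in the units of the state.
- r.get_obs(): the state, without advancing time (a new reading comes with each control period).
- r.grab_frame(name): name is "side" or "top" or "wrist"; returns a dict with "frame" (400x640x3 uint8, blue, green, red), "intrinsics" (3x3 intrinsics, pixels), "rvec" (rotation vector, rad) and "tvec" (3), from world to camera coordinates, as OpenCV has them. Camera axes: x right, y down, z forward; pixel columns grow to the right and rows downward; lengths in m; the calibration is good to about 2 mm. A picture is of the moment at which its call begins. There is no depth.
- r.hand_in(): hands the job in, once; it reports no verdict.
The state is a dict: "clock": time; "joints": joint angles; "qvel": joint speeds; "tau": joint torques, N m; "tcp_pos": TCP position; "orientation": TCP orientation; "contact_force": force on the tool from outside, world axes, zero at the start; "moment": the same for the moment, N m; "grip_width": finger opening in m.
Only numpy, scipy, OpenCV 4.12 (cv2) and the standard library are available. Lean on these libraries where they do the work, as an engineer would, in place of code of your own. Each camera call takes 0.05 s, during which the arm holds its last target.

### The job

Set every receiver flat on the charging mat, clip up, one centred in each outlined space and lined up with it, blue-clipped receivers in the blue row and orange-clipped ones in the orange row. Only when they are all in place, slide the switch box's child-lock tab fully aside, press the green button it was covering fully down, keep it down for three seconds and let it spring back, then slide the tab fully home over the button again. Leave the other things on the desk where they are.

Things in the scene. Friction and masses are not known exactly. Their poses are not given: they have to be found in the camera images.
- charging_mat: flat black charging mat fixed on the desk, 230 x 240 x 6 mm, six white outlined spaces (100 x 58 mm, long side along the mat's x) in two rows of three; origin at the centre of its underside (desk level), z up. The row on its -x side (nearer the robot) has blue bars in its spaces, the row on the +x side orange bars. Rows are 104 mm apart, spaces in a row 72 mm apart along y
- blue_space1 (a point): centre of an outlined space with a blue bar, on the mat's top surface (6 mm above the desk); axes as the mat's
- blue_space2 (a point): centre of an outlined space with a blue bar, on the mat's top surface (6 mm above the desk); axes as the mat's
- blue_space3 (a point): centre of an outlined space with a blue bar, on the mat's top surface (6 mm above the desk); axes as the mat's
- orange_space1 (a point): centre of an outlined space with an orange bar, on the mat's top surface (6 mm above the desk); axes as the mat's
- orange_space2 (a point): centre of an outlined space with an orange bar, on the mat's top surface (6 mm above the desk); axes as the mat's
- orange_space3 (a point): centre of an outlined space with an orange bar, on the mat's top surface (6 mm above the desk); axes as the mat's
- receiver_blue1_clip (a point): a receiver that may or may not be present: grey body 84 (x) x 40 (y) x 18 mm, lying flat, with a blue belt clip standing up along its middle on top: 50 (x) x 14 (y) x 26 mm, so 44 mm high in all, 110 g. This point is the clip's centre, 31 mm above the receiver's underside and 13 mm below the clip's top; x along the receiver's length, z up. It can be lifted by pinching the clip across its 14 mm
- receiver_blue2_clip (a point): a receiver that may or may not be present: grey body 84 (x) x 40 (y) x 18 mm, lying flat, with a blue belt clip standing up along its middle on top: 50 (x) x 14 (y) x 26 mm, so 44 mm high in all, 110 g. This point is the clip's centre, 31 mm above the receiver's underside and 13 mm below the clip's top; x along the receiver's length, z up. It can be lifted by pinching the clip across its 14 mm
- receiver_blue3_clip (a point): a receiver that may or may not be present: grey body 84 (x) x 40 (y) x 18 mm, lying flat, with a blue belt clip standing up along its middle on top: 50 (x) x 14 (y) x 26 mm, so 44 mm high in all, 110 g. This point is the clip's centre, 31 mm above the receiver's underside and 13 mm below the clip's top; x along the receiver's length, z up. It can be lifted by pinching the clip across its 14 mm
- receiver_orange1_clip (a point): a receiver that may or may not be present: grey body 84 (x) x 40 (y) x 18 mm, lying flat, with an orange belt clip standing up along its middle on top: 50 (x) x 14 (y) x 26 mm, so 44 mm high in all, 110 g. This point is the clip's centre, 31 mm above the receiver's underside and 13 mm below the clip's top; x along the receiver's length, z up. It can be lifted by pinching the clip across its 14 mm
- receiver_orange2_clip (a point): a receiver that may or may not be present: grey body 84 (x) x 40 (y) x 18 mm, lying flat, with an orange belt clip standing up along its middle on top: 50 (x) x 14 (y) x 26 mm, so 44 mm high in all, 110 g. This point is the clip's centre, 31 mm above the receiver's underside and 13 mm below the clip's top; x along the receiver's length, z up. It can be lifted by pinching the clip across its 14 mm
- receiver_orange3_clip (a point): a receiver that may or may not be present: grey body 84 (x) x 40 (y) x 18 mm, lying flat, with an orange belt clip standing up along its middle on top: 50 (x) x 14 (y) x 26 mm, so 44 mm high in all, 110 g. This point is the clip's centre, 31 mm above the receiver's underside and 13 mm below the clip's top; x along the receiver's length, z up. It can be lifted by pinching the clip across its 14 mm
- switch_box: white switch box of the charging mat, fixed on the desk, 100 (x) x 160 (y) x 45 mm; origin at the centre of its underside, z up. On its top a green round button, covered by the yellow child-lock tab that slides on two steel rails along the box's y
- lock_tab (a joint): child-lock tab, slides along the switch box's +y: 0 = over the button (locked), 0.060 m = fully aside; it stays where it is left (friction about 1.5 N)
- tab_fin (a point): centre of the red fin to grip or push the tab by: fin 40 (box x) x 12 (box y) x 28 mm, its top 12 mm above this point and 87 mm above the desk. It stands on the middle of the yellow plate, 66 (x) x 50 (y) x 4 mm, whose top is 59 mm above the desk. Moves with the tab; axes as the switch box's
- start_button (a joint): start button, travel 0 = up to 0.006 m = fully down; spring, about 5 N fully down; springs back
- button_top (a point): centre of the top of the green button (32 mm across), 53 mm above the desk when up, at y = -35 mm on the switch box's middle line; the tab's plate lies 2 mm above it while locked. With the tab fully aside the plate's edge is 35 mm from this point
- mug: blue mug, 76 mm wide, 85 mm high, bystander; origin under its centre
- carton: white and blue drinks carton 60 x 90 x 130 mm, bystander; origin under its centre
- mouse: pink computer mouse 100 x 58 x 24 mm, bystander; origin under its centre
- tape: clear roll of tape lying flat, 90 mm across, 22 mm high, bystander; origin under its centre
- stapler: red and black stapler 130 x 34 x 42 mm, bystander; origin under its centre
- pen_pot: dark steel pot with pens, 72 mm wide, 145 mm high with the pens, bystander; origin under its centre
There are look-alikes about, which are no part of the job. Leave any turquoise look-alike of the part that bears receiver_blue2_clip alone. Leave any turquoise look-alike of the part that bears receiver_orange1_clip alone.

How it is judged:
By the outcome, as a careful person would: the job done as asked, in the order asked, and still so for the second after the job is handed in, with the robot touching nothing.
Of receiver_blue1, receiver_blue2, receiver_blue3, receiver_orange1, receiver_orange2, receiver_orange3 only 4 to 6 are there at a start; the rules pass over those that are not, and their reading is None.
At some moment in a run one of receiver_blue1, receiver_blue2, receiver_blue3, receiver_orange1, receiver_orange2, receiver_orange3 may be knocked a few centimetres aside while the robot is not near it.
It also fails if it takes over 210 s, if anything falls off the work surface, if the arm or the gripper's body presses on something with over 40 N, if the wrist force passes 120 N, or if a joint passes its speed limit or range.

## Working session

There is one attempt and no reset: what is moved stays moved. The work goes in short steps, Python scripts to look and compute and a tool call to move; the robot and the scene stay as the last step left them, time stands still between calls to the robot, and variables do not carry over. Pictures are saved under pics/ and viewed, and the job is handed in when it is done.

Besides the shell and the picture viewer there is one more tool, called by a JSON object that holds its "method" and its "body". drive_tool: Moves the arm, as the interface text tells. Its arguments: {"type":"object","properties":{"series":{"type":"array","items":{"type":"array","items":{"type":"number"}}},"squeeze":{"type":"number"}},"required":["series"]}

```bash
ls; mkdir -p pics
cat > h.py <<'E'
import numpy as np,cv2
from scipy.spatial.transform import Rotation as R
from bench import r
def cam(n):
    f=r.grab_frame(n); K=np.array(f["intrinsics"]);Rm=cv2.Rodrigues(np.array(f["rvec"],float))[0];t=np.array(f["tvec"],float).ravel()
    return np.array(f["frame"]),K,Rm,t
def ray(c,uv,z):
    _,K,Rm,t=c
    uv=np.atleast_2d(np.array(uv,float)); d=np.linalg.solve(K,np.c_[uv,np.ones(len(uv))].T); d=Rm.T@d; o=-Rm.T@t
    s=(z-o[2])/d[2]; return (o[:,None]+s*d).T
def proj(c,p):
    _,K,Rm,t=c
    q=K@(Rm@np.atleast_2d(p).T+t[:,None]); return (q[:2]/q[2]).T
E
python3 - <<'E'
from h import *
for n in("side","top","wrist"):
    c=cam(n); cv2.imwrite(f"pics/{n}0.png",c[0]); print(n,-c[2].T@c[3],c[2][2])
o=r.get_obs();print(o); print(R.from_rotvec(o["orientation"]).as_matrix())
E
```

```text
pics
side [-0.0124794  -0.84809125  1.24484985] [ 0.34188091  0.54993342 -0.76203063]
top [3.99944838e-01 4.01091782e-04 1.65633256e+00] [ 0.0708677   0.0077716  -0.99745545]
wrist [0.09713274 0.67030786 0.37351862] [ 0.25099428 -0.06372138 -0.96588895]
{'clock': 0.15, 'joints': array([-1.4370973 ,  0.47763519,  0.02233191,  1.55621533, -0.01147213,
        1.1093351 , -0.08309754]), 'qvel': array([ 2.49962580e-04, -2.84583963e-03, -5.03083214e-05, -3.22134973e-03,
        1.98738100e-03, -7.01634488e-04,  1.13906960e-03]), 'tau': array([ 2.78114472e-03, -5.96930373e+01,  1.61020607e+00, -2.81491542e+01,
        1.26617317e-02,  6.49920985e-03, -3.60367011e-06]), 'tcp_pos': array([0.16152228, 0.65490743, 0.23053586]), 'orientation': array([-1.5639165 ,  0.1898704 , -0.18978365]), 'contact_force': array([ 0.06699156, -0.86492125, -1.07410681]), 'moment': array([ 0.01585315,  0.01048684, -0.00818889]), 'grip_width': 0.08511255276729363}
[[ 9.70919768e-01 -2.31212911e-04  2.39404995e-01]
 [-2.39405075e-01 -1.44651959e-03  9.70918698e-01]
 [ 1.21815076e-04 -9.99998927e-01 -1.45980801e-03]]
```

View pics/top0.png

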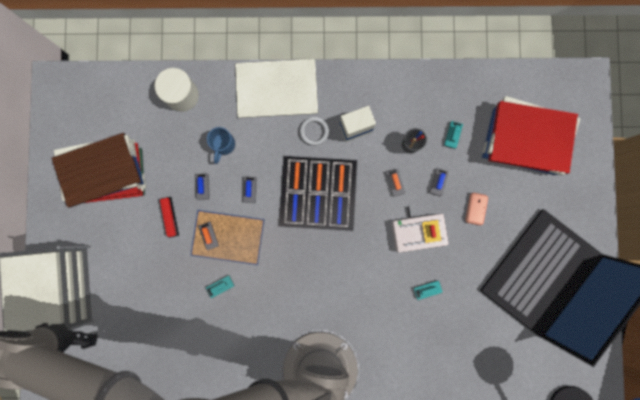

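View pics/side0.png

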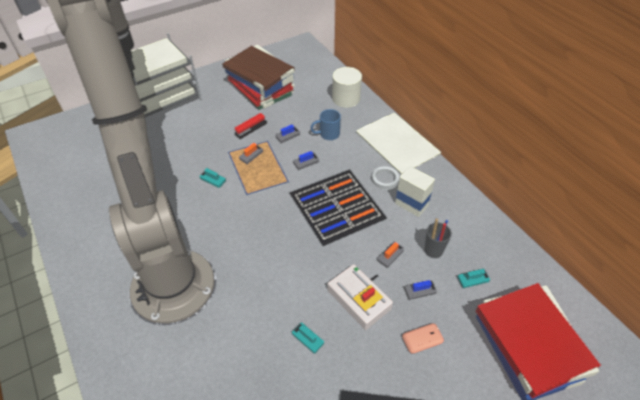

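View pics/wrist0.png

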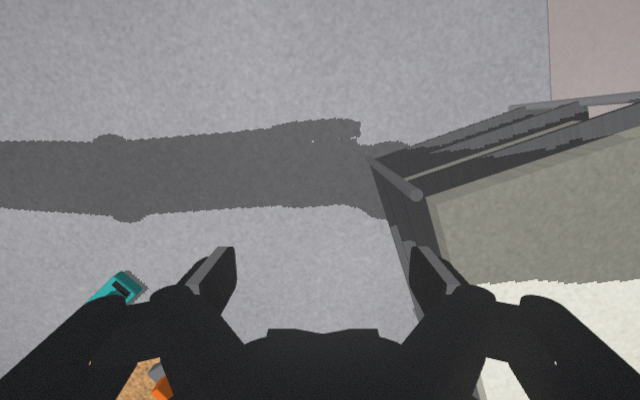

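```bash
cat >> h.py <<'E'
def blobs(img,col,amin=15):
    h=cv2.cvtColor(img,cv2.COLOR_BGR2HSV)
    rng={"blue":((112,150,90),(128,255,255)),"orange":((5,170,150),(15,255,255)),"teal":((80,120,60),(95,255,255)),"yellow":((20,150,120),(32,255,255)),"red":((0,170,90),(4,255,255))}[col]
    m=cv2.inRange(h,*rng); cs,_=cv2.findContours(m,cv2.RETR_EXTERNAL,cv2.CHAIN_APPROX_NONE)
    out=[]
    for c in cs:
        a=cv2.contourArea(c)
        if a>=amin: out.append((a,c,cv2.minAreaRect(c)))
    return sorted(out,key=lambda q:-q[0])
E
python3 - <<'E'
from h import *
for n in("top","side"):
    c=cam(n)
    for col in("blue","orange","red","yellow","teal"):
        for a,k,rc in blobs(c[0],col):
            M=cv2.moments(k);uv=(M['m10']/M['m00'],M['m01']/M['m00'])
            z={"blue":.042,"orange":.042,"red":.085,"yellow":.059,"teal":.04}[col]
            b=cv2.boxPoints(rc);w=ray(c,b,z)
            e=[w[1]-w[0],w[2]-w[1]];L=sorted(e,key=np.linalg.norm)
            print(n,col,a,np.round(uv),np.round(ray(c,uv,z)[0],4),"yaw%.0f"%(np.degrees(np.arctan2(L[1][1],L[1][0]))%180),np.round([np.linalg.norm(x) for x in L],3))
    if n=="top":
        cr=c[0]; cv2.imwrite("pics/topcrop.png",cv2.resize(cr[110:310,150:490],None,fx=2.3,fy=2.3,interpolation=cv2.INTER_CUBIC))
E
```

```text
top blue 66.5 [200. 185.] [0.5795 0.3751 0.042 ] yaw7 [0.017 0.052]
top blue 61.0 [294. 205.] [0.5159 0.0777 0.042 ] yaw180 [0.013 0.075]
top blue 59.5 [248. 188.] [0.5692 0.2238 0.042 ] yaw0 [0.013 0.051]
top blue 51.0 [440. 180.] [ 0.5911 -0.3809  0.042 ] yaw161 [0.014 0.05 ]
top blue 37.5 [317. 204.] [0.5184 0.0065 0.042 ] yaw180 [0.009 0.069]
top blue 15.5 [340. 203.] [ 0.5196 -0.0643  0.042 ] yaw180 [0.006 0.044]
top orange 65.0 [319. 177.] [0.6048 0.001  0.042 ] yaw176 [0.011 0.08 ]
top orange 64.0 [341. 178.] [ 0.6011 -0.0693  0.042 ] yaw176 [0.011 0.076]
top orange 59.5 [296. 175.] [0.6084 0.0714 0.042 ] yaw176 [0.011 0.08 ]
top orange 43.0 [206. 234.] [0.4238 0.3547 0.042 ] yaw19 [0.013 0.045]
top red 4474.5 [533. 137.] [ 0.7187 -0.6585  0.085 ] yaw80 [0.187 0.245]
top red 279.5 [168. 216.] [0.4785 0.4634 0.085 ] yaw12 [0.028 0.115]
top red 155.0 [124. 194.] [0.5478 0.6001 0.085 ] yaw101 [0.022 0.155]
top red 18.0 [432. 231.] [ 0.4314 -0.3434  0.085 ] yaw8 [0.009 0.03 ]
top yellow 206.5 [431. 231.] [ 0.4329 -0.3445  0.059 ] yaw8 [0.041 0.055]
top teal 226.0 [453. 135.] [ 0.7
[... 804 characters left out ...]
 -0.0945  0.042 ] yaw177 [0.012 0.079]
side orange 47.0 [350. 199.] [ 0.5908 -0.0246  0.042 ] yaw176 [0.012 0.077]
side orange 42.0 [340. 184.] [0.5953 0.0453 0.042 ] yaw177 [0.012 0.075]
side red 6557.5 [538. 338.] [ 0.7168 -0.6714  0.085 ] yaw75 [0.215 0.276]
side red 126.5 [249. 123.] [0.4582 0.4196 0.085 ] yaw13 [0.029 0.112]
side red 37.5 [368. 293.] [ 0.4304 -0.3497  0.085 ] yaw8 [0.011 0.035]
side yellow 173.0 [367. 300.] [ 0.4261 -0.3551  0.059 ] yaw10 [0.048 0.063]
side teal 368.0 [308. 338.] [ 0.2428 -0.3578  0.04  ] yaw107 [0.038 0.081]
side teal 299.5 [473. 278.] [ 0.7252 -0.4438  0.04  ] yaw164 [0.042 0.086]
side teal 199.5 [212. 178.] [0.2545 0.2873 0.04  ] yaw117 [0.046 0.087]
```

View pics/topcrop.png

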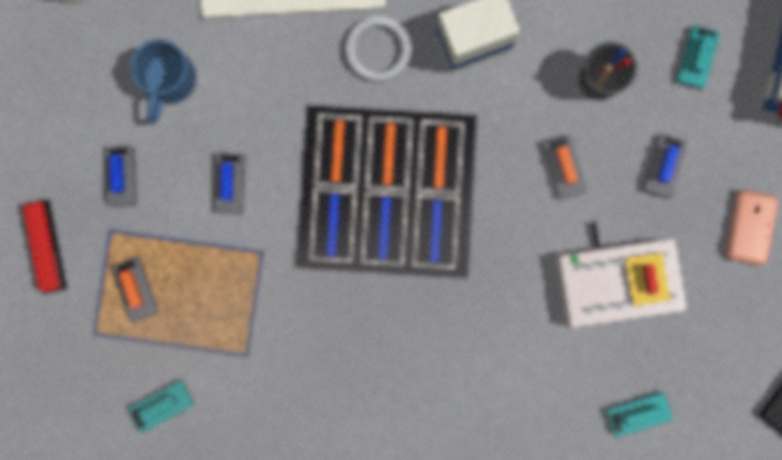

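```bash
cat >> h.py <<'E'
def to(pos,yaw):
    """row from current pose to tool at pos, tool x at yaw(deg) from world x, pointing down"""
    o=r.get_obs(); A=R.from_rotvec(o["orientation"])
    T=R.from_matrix(np.array([[1,0,0],[0,0,1],[0,-1,0]],float).T.T)
    T=R.from_euler('z',yaw,degrees=True)*R.from_matrix(np.column_stack([[1,0,0],[0,0,-1],[0,1,0]]))
    d=A.inv().apply(np.array(pos)-o["tcp_pos"])*1000; w=(A.inv()*T).as_rotvec(degrees=True)
    return np.round(np.r_[d,w],1)
E
python3 - <<'E'
from h import *
c=cam("wrist");o=r.get_obs()
print(proj(c,o["tcp_pos"]),c[1]); print(c[2])
A=R.from_rotvec(o["orientation"]).as_matrix()
print("cam in tool",A.T@(-c[2].T@c[3]-o["tcp_pos"]))
for dy in(0,640):
  for dx in (0,240,400): print(dy,dx,(A.T@(ray(c,(dy,dx),0.04)[0]-o["tcp_pos"])))
print(to([0.50,0.365,0.23],0))
E
```

```text
[[323.67542369 253.02438871]] [[288.90586265   0.         322.32623717]
 [  0.         288.90586265 202.93846556]
 [  0.           0.           1.        ]]
[[ 0.2387548   0.97107912 -0.00122323]
 [ 0.93804897 -0.23030772  0.25888702]
 [ 0.25111806 -0.06295796 -0.96590684]]
cam in tool [-0.06618193 -0.14299409 -0.00068391]
0 0 [-0.18821094  0.19114581 -0.32596149]
0 240 [ 0.07132644  0.19120635 -0.40083527]
0 400 [ 0.32305964  0.19126506 -0.47345762]
640 0 [-0.18835523  0.1907429   0.31858399]
640 240 [0.07039598 0.19071049 0.39233385]
640 400 [0.32109772 0.19067908 0.46378942]
[ 398.1    1.1 -200.7    0.   -13.9   -0. ]
```

{"method": "drive_tool", "body": {"series": [[209,0,-100,0,-7,0,50],[418,0,-200,0,-14,0,50],[418,0,-200,0,-14,0,50],[418,0,-200,0,-14,0,50],[418,0,-200,0,-14,0,50]]}}

```text
clock: 0.8
tcp_pos: [0.3561, 0.495, 0.2313]
orientation: [-1.571, -0.002, 0.002]
contact_force: [0.7, 0.8, 0.5]
grip_width: 0.0503
```

Run:
```python
from h import *
o=r.get_obs();print(o["clock"],o["tcp_pos"],to([0.52,0.365,0.23],0))
```

```text
0.8 [0.3560703  0.49504944 0.23132872] [ 163.6    1.4 -130.5    0.     0.2    0. ]
```

{"method": "drive_tool", "body": {"series": [[163,0,-130,0,0,0,50],[163,0,-130,0,0,0,50],[163,0,-130,0,0,0,50],[163,0,-130,0,0,0,50],[163,0,-130,0,0,0,50]]}}

```text
clock: 1.3
tcp_pos: [0.5251, 0.3588, 0.2316]
orientation: [-1.574, 0.003, -0.008]
contact_force: [0.4, -0.2, 0.3]
grip_width: 0.05
```

```bash
cat >> h.py <<'E'
def meas(c,col,z,amin=300):
    """clip's top face: lighter part; rect of blob at height z"""
    for a,k,rc in blobs(c[0],col,amin):
        w=ray(c,k[:,0,:],z)[:,:2].astype(np.float32)
        q=cv2.minAreaRect(w*1000); b=cv2.boxPoints(q); e=b[1]-b[0],b[2]-b[1]; L=max(e,key=np.linalg.norm)
        yaw=(np.degrees(np.arctan2(L[1],L[0]))+90)%180-90
        print(col,a,np.round(cv2.minAreaRect(k)[0]),"c",np.round(q[0],1),"yaw%.1f"%yaw,np.round(sorted(q[1]),1))
E
python3 - <<'E'
from h import *
c=cam("wrist");cv2.imwrite("pics/w1.png",c[0]);print(r.get_obs()["tcp_pos"])
for col in("blue","orange"): meas(c,col,.044)
E
```

```text
[0.52420275 0.35997782 0.23146945]
blue 626.0 [216. 216.] c [564.7 229. ] yaw-2.3 [20.5 54.6]
blue 506.0 [ 48. 162.] c [499.5  43.6] yaw-3.6 [ 9.8 77.3]
blue 487.5 [105. 166.] c [503.3 108.1] yaw-3.3 [ 9.7 77.6]
blue 424.5 [338. 224.] c [575.  376.7] yaw2.7 [13.6 54.2]
orange 551.5 [319.  86.] c [419.3 354.8] yaw19.6 [13.2 49.6]
orange 395.5 [ 10. 236.] c [588.4 -26.8] yaw-3.4 [ 9.5 77.9]
orange 392.0 [ 63. 238.] c [592.6  37.8] yaw-3.6 [ 9.5 78.2]
orange 387.0 [116. 241.] c [596.3 102.4] yaw-3.6 [ 9.4 77.4]
```

View pics/w1.png

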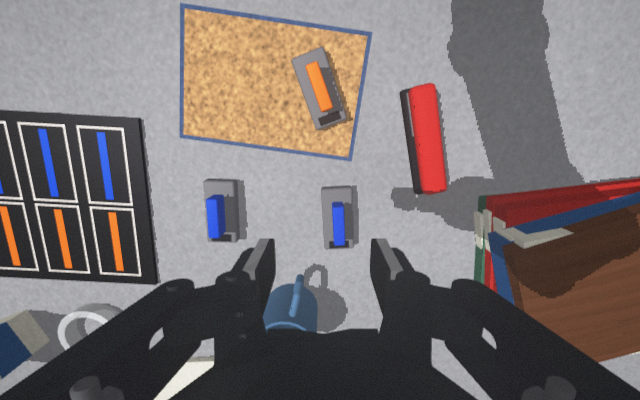

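{"method": "drive_tool", "body": {"series": [[40,0,-180,0,0,0,50],[60,0,-355,0,0,0,50],[60,0,-355,0,0,0,50],[60,0,-355,0,0,0,50],[60,0,-355,0,0,0,50]]}}

```text
clock: 1.85
tcp_pos: [0.5626, 0.1194, 0.2323]
orientation: [-1.572, 0.001, -0.005]
contact_force: [1.4, 0.8, 0.5]
grip_width: 0.0503
```

{"method": "drive_tool", "body": {"series": [[0,0,-100,0,0,0,50],[0,0,-100,0,0,0,50],[0,0,-100,0,0,0,50]]}}

```text
clock: 2.15
tcp_pos: [0.5615, 0.0119, 0.2328]
orientation: [-1.575, 0.009, -0.013]
contact_force: [0.3, 1.0, -0.3]
grip_width: 0.0502
```

Run:
```python
from h import *
c=cam("wrist");cv2.imwrite("pics/w2.png",c[0]);print(r.get_obs()["tcp_pos"])
for col in("blue","orange"): meas(c,col,.006)
```

```text
[0.56176874 0.01636778 0.23270057]
blue 1152.5 [624. 191.] c [584.4 404.5] yaw2.4 [40.8 59.2]
blue 875.5 [500. 185.] c [573.4 240.9] yaw-2.4 [29.7 56.9]
blue 835.0 [ 12. 208.] c [ 598. -407.] yaw-17.1 [29.2 66. ]
blue 532.0 [378. 134.] c [508.2  80. ] yaw-3.6 [10.6 87.1]
blue 524.5 [320. 131.] c [503.7   8. ] yaw-3.6 [10.5 87.1]
blue 325.0 [262. 128.] c [499.1 -64.5] yaw-3.7 [ 8.9 86.5]
orange 875.0 [118. 204.] c [ 594.9 -262. ] yaw17.4 [33.2 53.7]
orange 403.5 [370. 214.] c [611.6  73.4] yaw-3.7 [10.4 85.9]
orange 399.5 [316. 211.] c [607.9   1.5] yaw-3.6 [10.  85.8]
orange 388.5 [262. 208.] c [601.4 -70.1] yaw-3.7 [ 9.6 82.4]
```

View pics/w2.png

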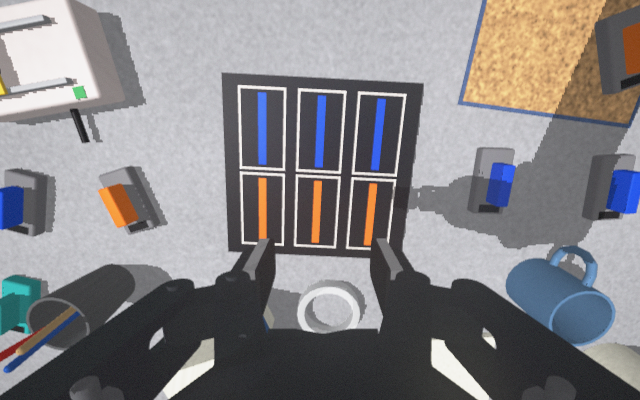

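Run:
```python
from h import *
c=cam("wrist");im=c[0][:255,215:430]
g=im.max(2);s=im.min(2)
m=((s>110)).astype(np.uint8)*255
cs,h=cv2.findContours(m,cv2.RETR_CCOMP,cv2.CHAIN_APPROX_NONE)
for k,hh in zip(cs,h[0]):
    if hh[3]>=0 and 500<cv2.contourArea(k)<20000:
        w=ray(c,k[:,0,:]+[215,0],.006)[:,:2].astype(np.float32)*1000
        q=cv2.minAreaRect(w); print(np.round(q[0],1),np.round(q[1],1),round(q[2],1))
P=np.array([[508.2,80],[503.7,8],[499.1,-64.5],[611.6,73.4],[607.9,1.5]])
```

```text
[607.7   1.3] [53.7 95.2] 86.4
[508.2  79.8] [53.5 95.1] 86.4
[503.7   7.8] [53.4 95.2] 86.6
[499.1 -64.1] [53. 95.] 86.4
```

{"method": "drive_tool", "body": {"series": [[40,0,100,0,0,0,40],[70,15,209,0,0,0,40],[70,30,209,0,0,0,40],[70,30,209,0,0,0,40],[70,30,209,0,0,0,40]]}}

```text
clock: 2.75
tcp_pos: [0.631, 0.2381, 0.2009]
orientation: [-1.568, -0.004, 0.004]
contact_force: [-1.0, -0.2, -0.4]
grip_width: 0.0398
```

Run:
```python
from h import *
c=cam("wrist");cv2.imwrite("pics/w3.png",c[0]);print(r.get_obs()["tcp_pos"])
for col in("blue","orange"): meas(c,col,.044)
```

```text
[0.63091416 0.24080994 0.20006595]
blue 991.0 [454. 138.] c [577.5 371.8] yaw2.8 [22.4 48.7]
blue 790.5 [39. 58.] c [506.5 -30.8] yaw-3.5 [ 9.3 77.1]
blue 758.0 [107.  63.] c [510.2  33.2] yaw-3.6 [ 9.2 76.6]
blue 722.0 [175.  69.] c [514.5  97.2] yaw-3.6 [ 9.  76.8]
blue 605.5 [309. 127.] c [566.9 224.7] yaw-2.4 [13.5 48.6]
orange 602.0 [ 56. 157.] c [598.7 -36.5] yaw-3.6 [ 9.4 76.4]
orange 575.5 [119. 161.] c [602.7  27.4] yaw-3.5 [ 9.2 76.4]
orange 549.0 [181. 166.] c [606.9  91.4] yaw-3.6 [ 9.  76.2]
```

View pics/w3.png

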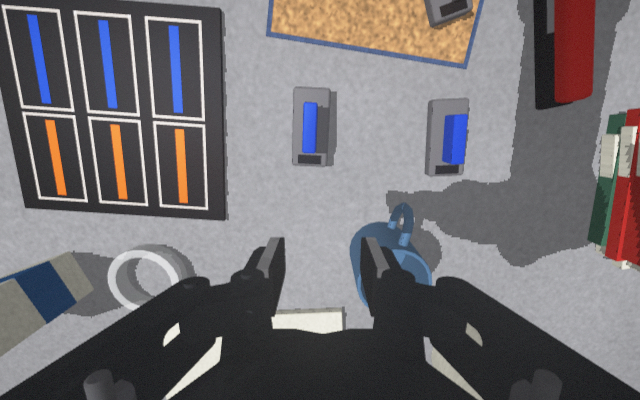

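Run:
```python
from h import *
print(to([0.5669,0.2247,0.08],-2.4),to([0.5669,0.2247,0.022],-2.4))
```

```text
[-64.1 120.  -16.1  -0.2   2.8  -0. ] [-64.1 178.  -16.3  -0.2   2.8  -0. ]
```

{"method": "drive_tool", "body": {"series": [[-64,45,-16,0,2.8,0,40],[-64,90,-16,-0.2,2.8,0,40],[-64,120,-16,-0.2,2.8,0,40],[-64,120,-16,-0.2,2.8,0,40],[-64,120,-16,-0.2,2.8,0,40]], "squeeze": 40}}

```text
clock: 3.3
tcp_pos: [0.5667, 0.2265, 0.0804]
orientation: [-1.57, 0.032, -0.03]
contact_force: [0.4, 0.5, 0.6]
grip_width: 0.0396
```

Run:
```python
from h import *
o=r.get_obs();print(o["tcp_pos"],to([0.5669,0.2247,0.022],-2.4))
```

```text
[0.56665499 0.22651381 0.08043778] [ 0.4 58.4 -1.8 -0.   0.2 -0.1]
```

{"method": "drive_tool", "body": {"series": [[0,30,-2,0,0.2,0,40],[0,58,-2,0,0.2,0,40],[0,58,-2,0,0.2,0,40],[0,58,-2,0,0.2,0,40],[0,58,-2,0,0.2,0,8]]}}

```text
clock: 3.8
tcp_pos: [0.5686, 0.2255, 0.0251]
orientation: [-1.568, 0.031, -0.035]
contact_force: [-0.1, -0.4, 0.1]
grip_width: 0.0264
```

{"method": "drive_tool", "body": {"series": [[0,0,0,0,0,0,8],[0,0,0,0,0,0,8],[0,0,0,0,0,0,8],[0,0,0,0,0,0,8],[0,0,0,0,0,0,8]]}}

```text
clock: 4.3
tcp_pos: [0.5697, 0.226, 0.0265]
orientation: [-1.567, 0.03, -0.037]
contact_force: [-1.1, -0.2, 7.0]
grip_width: 0.0125
```

Run:
```python
from h import *
c=cam("wrist");cv2.imwrite("pics/w4.png",c[0]);
o=r.get_obs();print(o["tcp_pos"],o["grip_width"],o["contact_force"],to([0.5669,0.2247,0.022],-2.4))
```

```text
[0.56971011 0.22598954 0.02654355] 0.01276135293027934 [0.05512326 0.47553502 6.66786072] [-2.8  4.5 -1.4 -0.2 -0.   0.3]
```

View pics/w4.png

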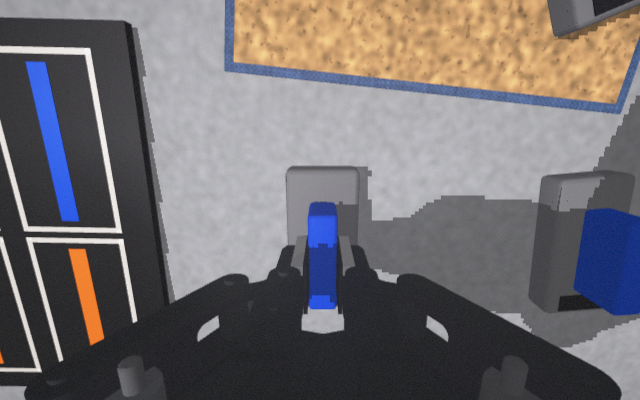

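{"method": "drive_tool", "body": {"series": [[0,-30,0,0,0,0,8],[0,-60,0,0,0,0,8],[0,-95,0,0,0,0,8],[0,-95,0,0,0,0,8],[0,-95,0,0,0,0,8]]}}

```text
clock: 4.85
tcp_pos: [0.5695, 0.2258, 0.1224]
orientation: [-1.566, 0.029, -0.038]
contact_force: [0.4, -0.2, -2.5]
grip_width: 0.0133
```

Run:
```python
from h import *
c=cam("wrist");cv2.imwrite("pics/w5.png",c[0]);
o=r.get_obs();print(o["tcp_pos"],o["grip_width"],o["contact_force"],to([0.511,0.0796,0.12],-3.6))
```

```text
[0.56874109 0.22553053 0.12121597] 0.013196575174321538 [-0.26493501  0.55861505 -1.47799074] [ -51.5    0.5 -148.3   -0.2    1.2    0.2]
```

View pics/w5.png

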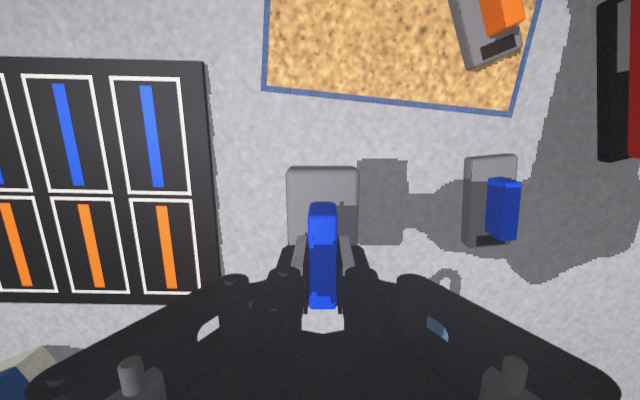

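{"method": "drive_tool", "body": {"series": [[-17,0,-50,0,0.6,0,8],[-34,0,-100,0,1.2,0.2,8],[-52,0,-149,0,1.2,0.2,8],[-52,0,-149,0,1.2,0.2,8],[-52,0,-149,0,1.2,0.2,8]]}}

```text
clock: 5.4
tcp_pos: [0.5089, 0.0765, 0.1193]
orientation: [-1.568, 0.055, -0.051]
contact_force: [0.4, 1.6, -1.1]
grip_width: 0.0129
```

Run:
```python
from h import *
o=r.get_obs();print(o["tcp_pos"],to([0.511,0.0796,0.034],-3.6))
```

```text
[0.50885664 0.07652822 0.11933912] [ 2.1 85.3  3.  -0.1 -0.3 -0.1]
```

{"method": "drive_tool", "body": {"series": [[2,30,3,0,-0.3,0,8],[2,60,3,0,-0.3,0,8],[2,78,3,0,-0.3,0,8],[2,78,3,0,-0.3,0,8],[2,78,3,0,-0.3,0,8]]}}

```text
clock: 5.9
tcp_pos: [0.5111, 0.0809, 0.041]
orientation: [-1.568, 0.05, -0.045]
contact_force: [0.8, -0.9, -0.5]
grip_width: 0.013
```

Run:
```python
from h import *
o=r.get_obs();print(o["tcp_pos"],o["contact_force"],to([0.511,0.0796,0.0325],-3.6))
```

```text
[0.51108023 0.08090857 0.04101353] [ 0.84905369 -0.90691328 -0.54082295] [ 0.   8.5 -1.3 -0.1  0.1 -0.2]
```

{"method": "drive_tool", "body": {"series": [[0,5,-1.3,0,0,0,8],[0,9,-1.3,0,0,0,8],[0,9,-1.3,0,0,0,8],[0,9,-1.3,0,0,0,30],[0,9,-1.3,0,0,0,40]]}}

```text
clock: 6.4
tcp_pos: [0.5112, 0.0797, 0.0323]
orientation: [-1.567, 0.049, -0.045]
contact_force: [-0.5, 0.4, 0.8]
grip_width: 0.0398
```

{"method": "drive_tool", "body": {"series": [[0,0,0,0,0,0,40],[0,-20,0,0,0,0,40],[40,-70,0,0,0,0,40],[66,-120,0,0,0,0,40],[66,-160,0,0,0,0,40]]}}

```text
clock: 6.9
tcp_pos: [0.5774, 0.075, 0.1853]
orientation: [-1.568, 0.05, -0.046]
contact_force: [-0.0, 0.7, -0.6]
grip_width: 0.0401
```

Run:
```python
from h import *
c=cam("wrist");cv2.imwrite("pics/w6.png",c[0]);print(r.get_obs()["tcp_pos"])
meas(c,"blue",.05)
```

```text
[0.58277843 0.07543071 0.19418611]
blue 1610.0 [613. 174.] c [574.  358.8] yaw2.7 [34.3 51.4]
blue 719.5 [323. 123.] c [509.3  79.5] yaw-3.1 [12.9 48.5]
```

View pics/w6.png

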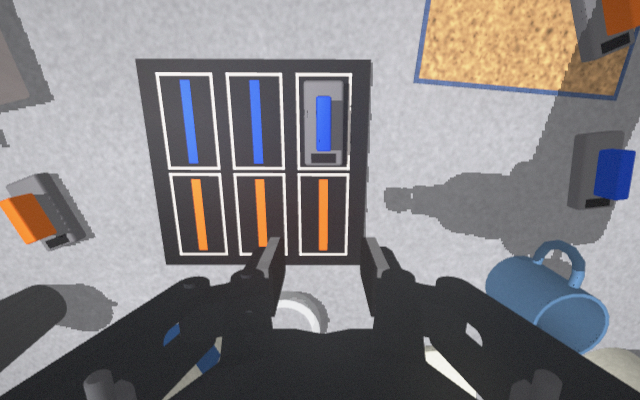

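{"method": "drive_tool", "body": {"series": [[12,0,50,0,0,0,40],[24,0,100,0,-2,0,40],[36,0,150,0,-4,0,40],[45,0,200,0,-4,0,40],[45,0,300,0,-4,0,40]]}}

```text
clock: 7.45
tcp_pos: [0.6427, 0.3151, 0.1958]
orientation: [-1.566, -0.014, -0.004]
contact_force: [0.2, -0.4, -0.7]
grip_width: 0.04
```

Run:
```python
from h import *
o=r.get_obs();print(o["tcp_pos"],to([0.641,0.372,0.195],2.5))
```

```text
[0.64268148 0.31512428 0.1958161 ] [-1.3  1.1 56.9 -0.3 -2.1  0.7]
```

{"method": "drive_tool", "body": {"series": [[-1,0,40,-0.3,-2,0.7,40],[-1,0,57,-0.3,-2,0.7,40],[-1,0,57,-0.3,-2,0.7,40],[-1,0,57,-0.3,-2,0.7,40]]}}

```text
clock: 7.85
tcp_pos: [0.6415, 0.3706, 0.1956]
orientation: [-1.572, -0.031, 0.032]
contact_force: [0.3, -1.5, 0.1]
grip_width: 0.0397
```

Run:
```python
from h import *
c=cam("wrist");cv2.imwrite("pics/w7.png",c[0]);print(r.get_obs()["tcp_pos"])
meas(c,"blue",.044); meas(c,"orange",.046)
print(to([.577,.374,.08],2.7))
```

```text
[0.6419905  0.36941659 0.19593749]
blue 2096.0 [18. 39.] c [509.7  85.3] yaw-5.1 [36.3 51.6]
blue 604.5 [332. 128.] c [577.5 377.2] yaw2.5 [12.7 47.9]
orange 621.5 [ 62. 147.] c [607.8 108.1] yaw-3.6 [ 9.1 75.8]
[-6.470e+01  1.159e+02  7.300e+00  1.000e-01 -5.000e-01 -0.000e+00]
```

View pics/w7.png

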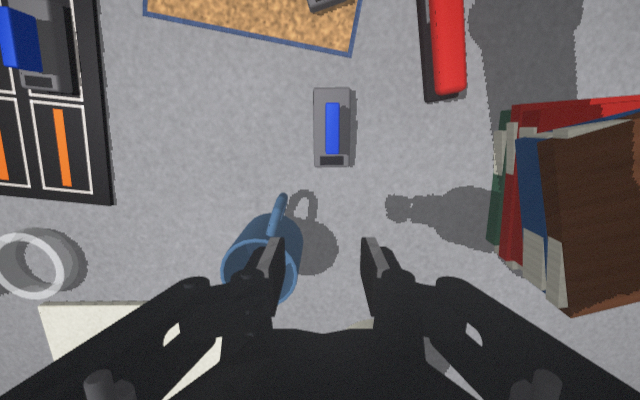

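{"method": "drive_tool", "body": {"series": [[-64,45,10.4,0,0,0,40],[-64,90,10.4,0,-0.3,0,40],[-64,116,10.4,0,-0.3,0,40],[-64,116,10.4,0,-0.3,0,40],[-64,116,10.4,0,-0.3,0,40]]}}

```text
clock: 8.4
tcp_pos: [0.5789, 0.3751, 0.0808]
orientation: [-1.574, -0.033, 0.032]
contact_force: [-0.4, 1.3, 1.0]
grip_width: 0.0401
```

Run:
```python
from h import *
o=r.get_obs();print(o["tcp_pos"],to([0.5775,0.3772,0.023],2.5))
```

```text
[0.57891271 0.37514967 0.08080047] [-1.3 57.8  2.3  0.2 -0.1  0. ]
```

{"method": "drive_tool", "body": {"series": [[-1.3,30,2.3,0.2,0,0,40],[-1.3,55,2.3,0.2,0,0,40],[-1.3,55,2.3,0.2,0,0,40],[-1.3,55,2.3,0.2,0,0,40],[-1.3,55,2.3,0.2,0,0,8]]}}

```text
clock: 8.9
tcp_pos: [0.5798, 0.3779, 0.0287]
orientation: [-1.568, -0.035, 0.029]
contact_force: [0.8, -0.5, 0.3]
grip_width: 0.0268
```

{"method": "drive_tool", "body": {"series": [[0,0,0,0,0,0,8],[0,0,0,0,0,0,8],[0,0,0,0,0,0,8],[0,0,0,0,0,0,8]]}}

```text
clock: 9.3
tcp_pos: [0.5808, 0.3781, 0.0301]
orientation: [-1.567, -0.036, 0.027]
contact_force: [-0.5, -0.2, 6.5]
grip_width: 0.0129
```

Run:
```python
from h import *
o=r.get_obs();print(o["tcp_pos"],o["contact_force"],to([0.5775,0.3772,0.023],2.5))
```

```text
[0.58079626 0.37814164 0.03013816] [-0.47603521 -0.19401292  6.54749599] [-3.4  7.1 -0.8 -0.2 -0.2  0.3]
```

{"method": "drive_tool", "body": {"series": [[0,-30,0,0,0,0,8],[0,-60,0,0,0,0,8],[0,-90,-50,0,0,0,8],[0,-90,-100,0,0,0,8],[0,-90,-150,0,0,0,8]]}}

```text
clock: 9.8
tcp_pos: [0.5864, 0.2344, 0.121]
orientation: [-1.566, -0.039, 0.026]
contact_force: [0.9, -0.1, -1.6]
grip_width: 0.0127
```

Run:
```python
from h import *
o=r.get_obs();print(o["tcp_pos"],o["contact_force"],o["grip_width"],to([0.504,0.0079,0.12],-3.6))
```

```text
[0.58640133 0.23442449 0.12098805] [ 0.90260967 -0.11427184 -1.59301539] 0.012676577725728878 [ -91.8   -0.8 -222.9   -0.3    6.     0.5]
```

{"method": "drive_tool", "body": {"series": [[-20,0,-50,0,3,0,8],[-40,0,-100,0,6,0.4,8],[-60,0,-150,0,6,0.4,8],[-89,0,-200,0,6,0.4,8],[-89,0,-223,0,6,0.4,8]]}}

```text
clock: 10.3
tcp_pos: [0.504, 0.0057, 0.119]
orientation: [-1.565, 0.051, -0.049]
contact_force: [0.9, 0.0, -0.7]
grip_width: 0.0126
```

Run:
```python
from h import *
o=r.get_obs();print(o["tcp_pos"],to([0.507,0.0077,0.036],-3.6))
```

```text
[0.50396043 0.00573183 0.11899243] [ 3.  83.   1.8 -0.3 -0.  -0.1]
```

{"method": "drive_tool", "body": {"series": [[3,30,2,-0.3,0,0,8],[3,60,2,-0.3,0,0,8],[3,74,2,-0.3,0,0,8],[3,74,2,-0.3,0,0,8],[3,74,2,-0.3,0,0,8]]}}

```text
clock: 10.8
tcp_pos: [0.5071, 0.0079, 0.0452]
orientation: [-1.571, 0.051, -0.049]
contact_force: [-0.2, -0.2, -1.8]
grip_width: 0.0133
```

Run:
```python
from h import *
o=r.get_obs();print(o["tcp_pos"],o["contact_force"],to([0.507,0.0077,0.036],-3.6))
```

```text
[0.50706984 0.00792389 0.04523366] [-0.16434771 -0.22716412 -1.78024849] [-0.   9.2 -0.2  0.  -0.  -0.1]
```

{"method": "drive_tool", "body": {"series": [[0,5,0,0,0,0,8],[0,9.5,0,0,0,0,8],[0,9.5,0,0,0,0,8],[0,9.5,0,0,0,0,30],[0,9.5,0,0,0,0,40]]}}

```text
clock: 11.3
tcp_pos: [0.5072, 0.008, 0.0359]
orientation: [-1.571, 0.051, -0.049]
contact_force: [-0.9, 0.5, 0.6]
grip_width: 0.0397
```

{"method": "drive_tool", "body": {"series": [[0,0,0,0,0,0,40],[0,-20,0,0,0,0,40],[40,-70,0,0,0,0,40],[66,-120,0,0,0,0,40],[66,-160,0,0,0,0,40]]}}

```text
clock: 11.8
tcp_pos: [0.5732, 0.0039, 0.189]
orientation: [-1.571, 0.051, -0.049]
contact_force: [1.1, 1.0, -0.2]
grip_width: 0.0397
```

Run:
```python
from h import *
c=cam("wrist");cv2.imwrite("pics/w8.png",c[0]);print(r.get_obs()["tcp_pos"])
meas(c,"blue",.05);meas(c,"orange",.044)
print(to([.485,.355,.20],19.6))
```

```text
[0.57851687 0.00381475 0.19784923]
blue 953.5 [396. 122.] c [509.   77.1] yaw-3.4 [18.2 48.1]
blue 690.0 [322. 122.] c [504.6   7.4] yaw-3.3 [12.9 48.1]
orange 1222.5 [ 97. 216.] c [ 584.7 -232.6] yaw16.5 [31.5 48.2]
orange 537.0 [323. 213.] c [596.    2.6] yaw-3.8 [ 8.6 76.3]
orange 521.5 [384. 212.] c [598.8  65.8] yaw-3.7 [ 9.2 74. ]
orange 418.0 [262. 212.] c [590.9 -61.4] yaw-3.6 [ 9.1 74. ]
[-115.9   -2.9  344.5    0.   -23.3    0.7]
```

View pics/w8.png

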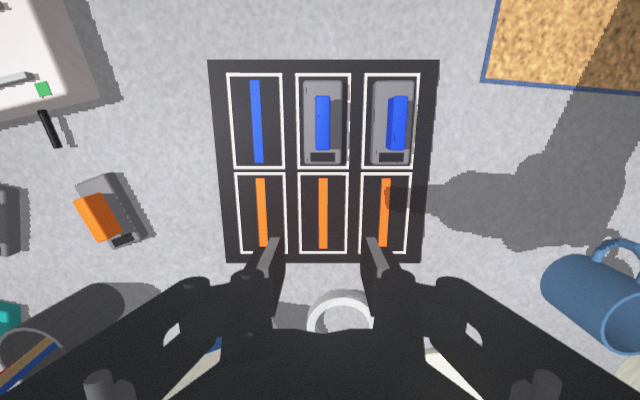

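{"method": "drive_tool", "body": {"series": [[-15,0,50,0,-6,0,40],[-30,0,100,0,-12,0,40],[-50,0,150,0,-18,0,40],[-70,0,200,0,-23.2,0.7,40],[-90,0,250,0,-23.2,0.7,40]]}}

```text
clock: 12.35
tcp_pos: [0.5088, 0.2459, 0.1973]
orientation: [-1.555, -0.269, 0.269]
contact_force: [1.3, 0.0, 0.3]
grip_width: 0.0397
```

Run:
```python
from h import *
o=r.get_obs();print(o["tcp_pos"],to([0.481,0.377,0.195],19.6))
```

```text
[0.5087626  0.24589417 0.19725743] [ 17.9   2.2 132.8   0.    0.    0. ]
```

{"method": "drive_tool", "body": {"series": [[6,0,50,0,0,0,40],[12,0,100,0,0,0,40],[18,2,133,0,0,0,40],[18,2,133,0,0,0,40],[18,2,133,0,0,0,40]]}}

```text
clock: 12.85
tcp_pos: [0.4803, 0.3777, 0.1946]
orientation: [-1.555, -0.27, 0.271]
contact_force: [-0.4, -0.7, -0.5]
grip_width: 0.0399
```

Run:
```python
from h import *
c=cam("wrist");cv2.imwrite("pics/w9.png",c[0]);print(r.get_obs()["tcp_pos"])
meas(c,"orange",.046)
print(to([.419,.355,.08],19.6))
```

```text
[0.48113807 0.37616454 0.19475425]
orange 628.0 [322. 126.] c [418.9 354.4] yaw20.1 [12.7 47.2]
orange 532.5 [ 44. 201.] c [589.  106.9] yaw-3.6 [ 8.9 76. ]
[-6.560e+01  1.148e+02  1.100e+00  1.000e-01  0.000e+00 -0.000e+00]
```

View pics/w9.png

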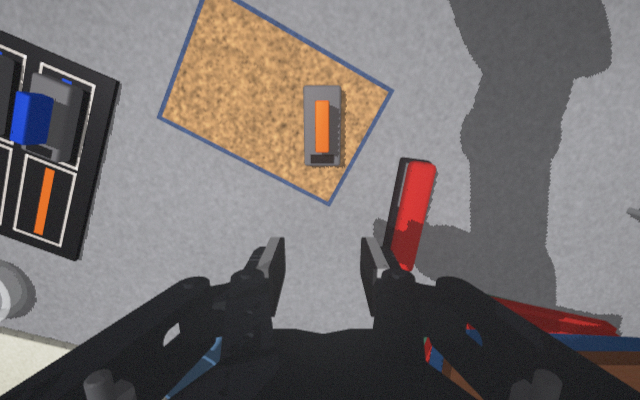

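{"method": "drive_tool", "body": {"series": [[-65.6,45,0.6,0,0,0,40],[-65.6,90,0.6,0,-0.4,0,40],[-65.6,115,0.6,0,-0.4,0,40],[-65.6,115,0.6,0,-0.4,0,40],[-65.6,115,0.6,0,-0.4,0,40]]}}

```text
clock: 13.4
tcp_pos: [0.4203, 0.3533, 0.0804]
orientation: [-1.556, -0.272, 0.273]
contact_force: [-0.2, -0.2, 0.2]
grip_width: 0.0402
```

Run:
```python
from h import *
o=r.get_obs();print(o["tcp_pos"],to([0.4189,0.3544,0.027],20.0))
```

```text
[0.42029694 0.35333263 0.08041308] [-0.9 53.4  1.6  0.1 -0.1 -0. ]
```

{"method": "drive_tool", "body": {"series": [[-1,30,1.6,0,0,0,40],[-1,54,1.6,0,0,0,40],[-1,54,1.6,0,0,0,40],[-1,54,1.6,0,0,0,40],[-1,54,1.6,0,0,0,8]]}}

```text
clock: 13.9
tcp_pos: [0.4206, 0.3555, 0.0287]
orientation: [-1.554, -0.274, 0.269]
contact_force: [0.6, -0.3, 0.2]
grip_width: 0.0268
```

{"method": "drive_tool", "body": {"series": [[0,0,0,0,0,0,8],[0,0,0,0,0,0,8],[0,0,0,0,0,0,8],[0,0,0,0,0,0,8]]}}

```text
clock: 14.3
tcp_pos: [0.4216, 0.3561, 0.03]
orientation: [-1.553, -0.276, 0.268]
contact_force: [0.1, -1.4, 7.2]
grip_width: 0.0128
```

Run:
```python
from h import *
o=r.get_obs();print(o["tcp_pos"],o["contact_force"],to([0.4189,0.3544,0.023],20))
```

```text
[0.42158518 0.35610156 0.03001134] [ 0.10404078 -1.43340675  7.24443902] [-3.1  7.  -0.7  0.  -0.2  0.3]
```

{"method": "drive_tool", "body": {"series": [[0,-30,0,0,0,0,8],[0,-60,0,0,0,0,8],[0,-95,0,0,0,0,8],[20,-95,-40,0,4,0,8],[40,-95,-80,0,10,0,8]]}}

```text
clock: 14.8
tcp_pos: [0.4864, 0.2954, 0.1271]
orientation: [-1.563, -0.141, 0.13]
contact_force: [0.3, -0.8, -1.5]
grip_width: 0.0131
```

Run:
```python
from h import *
o=r.get_obs();print(o["tcp_pos"],o["contact_force"],o["grip_width"],to([0.615,0.073,0.125],-3.6))
```

```text
[0.48640816 0.2954252  0.12707834] [ 0.30844698 -0.76396487 -1.45438425] 0.013058459989589214 [ 8.850e+01  2.000e+00 -2.412e+02 -2.000e-01  1.350e+01  4.000e-01]
```

{"method": "drive_tool", "body": {"series": [[18,0,-50,0,5,0,8],[36,0,-100,0,10,0.4,8],[54,0,-150,0,13.5,0.4,8],[72,0,-200,0,13.5,0.4,8],[88.5,0,-241,0,13.5,0.4,8]]}}

```text
clock: 15.3
tcp_pos: [0.6122, 0.0765, 0.1271]
orientation: [-1.566, 0.05, -0.049]
contact_force: [0.3, 0.9, -0.5]
grip_width: 0.0124
```

Run:
```python
from h import *
o=r.get_obs();print(o["tcp_pos"],to([0.6152,0.0731,0.036],-3.6))
```

```text
[0.61220716 0.07652505 0.12713619] [ 3.3 91.1 -3.6 -0.2 -0.  -0. ]
```

{"method": "drive_tool", "body": {"series": [[3.3,30,-3.6,-0.2,0,0,8],[3.3,60,-3.6,-0.2,0,0,8],[3.3,84,-3.6,-0.2,0,0,8],[3.3,84,-3.6,-0.2,0,0,8],[3.3,84,-3.6,-0.2,0,0,8]]}}

```text
clock: 15.8
tcp_pos: [0.6151, 0.0732, 0.0434]
orientation: [-1.57, 0.05, -0.048]
contact_force: [0.4, -0.6, -1.3]
grip_width: 0.0128
```

Run:
```python
from h import *
o=r.get_obs();print(o["tcp_pos"],o["contact_force"],to([0.6152,0.0731,0.0345],-3.6))
```

```text
[0.61513893 0.07315285 0.04338055] [ 0.40811039 -0.57882035 -1.30637727] [ 0.1  8.9 -0.1 -0.   0.  -0.1]
```

{"method": "drive_tool", "body": {"series": [[0,4,0,0,0,0,8],[0,8.5,0,0,0,0,8],[0,8.5,0,0,0,0,8],[0,8.5,0,0,0,0,8]]}}

```text
clock: 16.2
tcp_pos: [0.6163, 0.0735, 0.0361]
orientation: [-1.569, 0.048, -0.05]
contact_force: [0.4, 0.7, 4.7]
grip_width: 0.0129
```

Contact (4.7 N up): it rests on the mat. Release.

{"method": "drive_tool", "body": {"series": [[0,0,0,0,0,0,8],[0,0,0,0,0,0,30],[0,0,0,0,0,0,40],[0,0,0,0,0,0,40],[0,-20,0,0,0,0,40]]}}

```text
clock: 16.7
tcp_pos: [0.614, 0.0732, 0.0538]
orientation: [-1.57, 0.052, -0.046]
contact_force: [-0.2, 1.0, 0.1]
grip_width: 0.0399
```

{"method": "drive_tool", "body": {"series": [[20,-20,0,0,0,0,40],[40,-60,0,0,0,0,40],[60,-100,0,0,0,0,40],[66,-140,0,0,0,0,40]]}}

```text
clock: 17.1
tcp_pos: [0.6817, 0.0686, 0.1949]
orientation: [-1.571, 0.052, -0.047]
contact_force: [0.5, 0.8, -1.3]
grip_width: 0.04
```

Run:
```python
from h import *
c=cam("wrist");cv2.imwrite("pics/w10.png",c[0]);print(r.get_obs()["tcp_pos"])
meas(c,"blue",.05);meas(c,"orange",.050)
print(to([.65,-.24,.20],17))
```

```text
[0.68574272 0.06886443 0.20284663]
blue 698.0 [244.  19.] c [520.3   8.9] yaw-3.6 [17.8 29.7]
blue 556.5 [183.  31.] c [526.7 -47. ] yaw-3.6 [ 8.9 49.5]
blue 542.0 [324.  19.] c [524.7  78.8] yaw-3.9 [13.2 29.8]
orange 661.0 [324. 124.] c [613.8  73.4] yaw-3.6 [12.8 47.3]
orange 638.5 [258. 121.] c [608.3  10.7] yaw-3.6 [ 8.7 74. ]
orange 549.5 [193. 121.] c [604.4 -51.8] yaw-3.8 [ 8.6 74. ]
orange 320.0 [  5. 126.] c [ 595.8 -233.2] yaw16.6 [13.3 33. ]
[ -16.1    2.1 -310.5   -0.   -20.6    0.5]
```

View pics/w10.png

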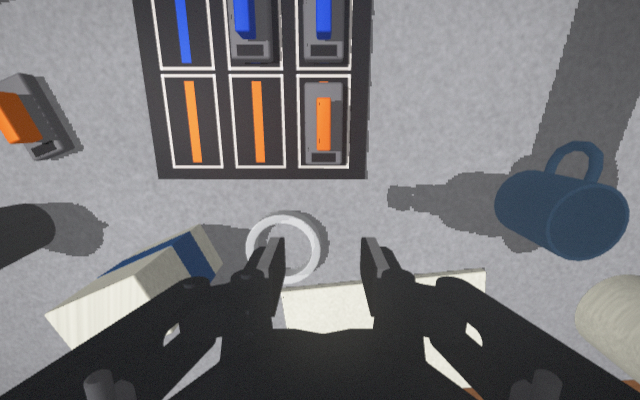

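{"method": "drive_tool", "body": {"series": [[-5,0,-50,0,-5,0,40],[-10,0,-100,0,-10,0,40],[-15,0,-150,0,-15,0.5,40],[-16,0,-200,0,-20,0.5,40],[-16,0,-250,0,-20.5,0.5,40]]}}

```text
clock: 17.65
tcp_pos: [0.6532, -0.1803, 0.202]
orientation: [-1.557, -0.232, 0.234]
contact_force: [0.6, -0.0, -0.5]
grip_width: 0.0399
```

Run:
```python
from h import *
o=r.get_obs();print(o["tcp_pos"],to([0.65,-0.24,0.2],17))
```

```text
[ 0.65315734 -0.1803038   0.20201754] [-20.5   2.  -56.2  -0.1   0.   -0. ]
```

{"method": "drive_tool", "body": {"series": [[-20,2,-50,0,0,0,40],[-20,2,-56,0,0,0,40],[-20,2,-56,0,0,0,40],[-20,2,-56,0,0,0,40]]}}

```text
clock: 18.05
tcp_pos: [0.6507, -0.2378, 0.1995]
orientation: [-1.555, -0.233, 0.235]
contact_force: [0.1, 0.8, 0.0]
grip_width: 0.04
```

Run:
```python
from h import *
c=cam("wrist");cv2.imwrite("pics/w11.png",c[0]);print(r.get_obs()["tcp_pos"])
meas(c,"orange",.044);meas(c,"blue",.044)
print(to([.59,-.255,.08],17))
t=cam("top");cv2.imwrite("pics/t2.png",cv2.resize(t[0][110:310,150:490],None,fx=2.3,fy=2.3))
print(ray(t,(414,141),.1))
```

```text
[ 0.65105723 -0.23671858  0.19961086]
orange 601.0 [336. 129.] c [ 587.2 -242.9] yaw16.4 [13.4 47.7]
orange 569.0 [469. 186.] c [601.  -91.2] yaw-3.6 [ 9.5 77.2]
orange 529.5 [522. 206.] c [604.3 -27.3] yaw-3.7 [ 9.6 75.8]
orange 434.0 [604. 241.] c [614.1  78.9] yaw-4.1 [13.6 48.7]
blue 1607.5 [595. 123.] c [504.9   2.5] yaw-3.7 [32.3 55.9]
blue 947.0 [202.  89.] c [ 589.6 -378.1] yaw-17.4 [20.6 49.9]
blue 754.0 [514.  98.] c [508.6 -85.4] yaw-3.6 [ 9.9 77.3]
[-63.7 119.6   0.2  -0.2   0.2  -0. ]
[[ 0.70526276 -0.28956869  0.1       ]]
```

View pics/w11.png

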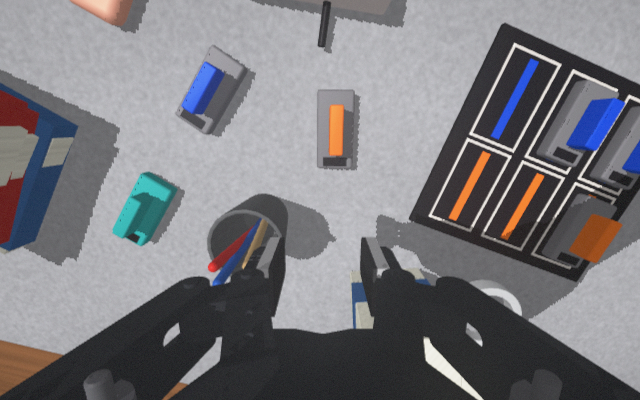

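View pics/t2.png

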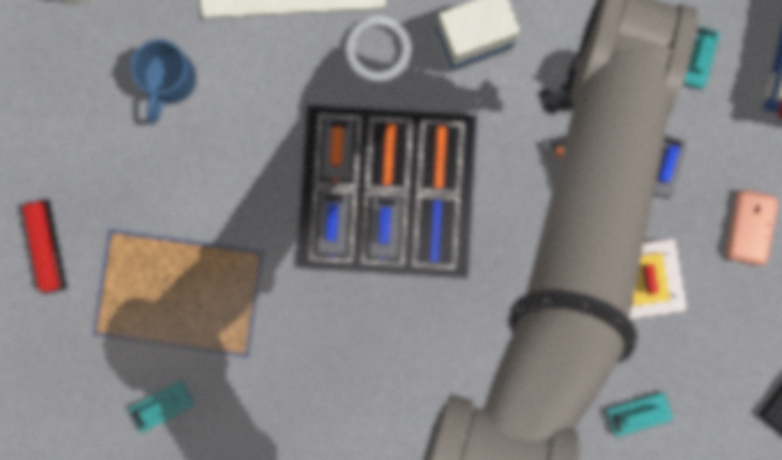

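{"method": "drive_tool", "body": {"series": [[-33,5,-5,0,0,0,40],[-63,10,-10.6,0,0.8,0,40],[-63,60,-10.6,0,0.8,0,40],[-63,115,-10.6,0,0.8,0,40],[-63,115,-10.6,0,0.8,0,40]]}}

```text
clock: 18.65
tcp_pos: [0.5903, -0.2606, 0.0789]
orientation: [-1.55, -0.22, 0.235]
contact_force: [-1.5, 1.0, -0.4]
grip_width: 0.0399
```

Run:
```python
from h import *
o=r.get_obs();print(o["tcp_pos"],to([0.5872,-0.2429,0.027],16.4))
```

```text
[ 0.59030165 -0.26058851  0.07893349] [ 2.5 52.1 17.3 -0.6  0.2 -0.5]
```

{"method": "drive_tool", "body": {"series": [[2.5,0,10,-0.5,0,-0.5,40],[2.5,0,17.3,-0.5,0.2,-0.5,40],[2.5,0,17.3,-0.5,0.2,-0.5,40],[2.5,10,17.3,-0.5,0.2,-0.5,40],[2.5,20,17.3,-0.5,0.2,-0.5,40]]}}

```text
clock: 19.15
tcp_pos: [0.5885, -0.2438, 0.06]
orientation: [-1.559, -0.227, 0.223]
contact_force: [-0.8, 0.7, 0.6]
grip_width: 0.0398
```

Run:
```python
from h import *
o=r.get_obs();print(o["tcp_pos"],to([0.5872,-0.2429,0.027],16.4))
```

```text
[ 0.58854576 -0.2437624   0.0599861 ] [-1.1 33.   1.2  0.   0.   0.1]
```

{"method": "drive_tool", "body": {"series": [[-1,20,1.2,0,0,0,40],[-1,33,1.2,0,0,0,40],[-1,33,1.2,0,0,0,40],[-1,33,1.2,0,0,0,40],[-1,33,1.2,0,0,0,8]]}}

```text
clock: 19.65
tcp_pos: [0.5879, -0.2433, 0.0276]
orientation: [-1.56, -0.227, 0.222]
contact_force: [0.2, -1.0, 0.7]
grip_width: 0.0266
```

{"method": "drive_tool", "body": {"series": [[0,0,0,0,0,0,8],[0,0,0,0,0,0,8],[0,0,0,0,0,0,8],[0,0,0,0,0,0,8]]}}

```text
clock: 20.05
tcp_pos: [0.5883, -0.2435, 0.0282]
orientation: [-1.56, -0.228, 0.221]
contact_force: [-0.4, 0.5, 3.1]
grip_width: 0.0129
```

Run:
```python
from h import *
o=r.get_obs();print(o["tcp_pos"],o["contact_force"],to([0.5872,-0.2429,0.023],16.4))
```

```text
[ 0.58831122 -0.24346044  0.0281886 ] [-0.42260529  0.50085893  3.12901462] [-0.9  5.2  0.9  0.1 -0.   0.2]
```

{"method": "drive_tool", "body": {"series": [[0,-30,0,0,0,0,8],[0,-60,0,0,0,0,8],[0,-95,0,0,0,0,8],[0,-95,40,0,5,0,8],[0,-95,80,0,10,0,8]]}}

```text
clock: 20.55
tcp_pos: [0.5657, -0.1673, 0.1244]
orientation: [-1.571, -0.088, 0.077]
contact_force: [-0.4, 1.5, -1.0]
grip_width: 0.0129
```

Run:
```python
from h import *
o=r.get_obs();print(o["tcp_pos"],o["contact_force"],o["grip_width"],to([0.6106,0.0012,0.125],-3.6))
```

```text
[ 0.56567104 -0.16729254  0.12435182] [-0.39648471  1.54422167 -0.95905704] 0.012854841487932707 [ 6.240e+01 -5.000e-01  1.628e+02  1.000e-01  9.600e+00  4.000e-01]
```

{"method": "drive_tool", "body": {"series": [[20,0,50,0,5,0,8],[40,0,100,0,9.6,0.4,8],[60,0,150,0,9.6,0.4,8],[60,0,163,0,9.6,0.4,8],[60,0,163,0,9.6,0.4,8]]}}

```text
clock: 21.05
tcp_pos: [0.6085, 0.0076, 0.1241]
orientation: [-1.569, 0.043, -0.043]
contact_force: [-0.4, -0.8, -1.8]
grip_width: 0.0127
```

Run:
```python
from h import *
o=r.get_obs();print(o["tcp_pos"],to([0.6085,0.0013,0.034],-3.6))
```

```text
[0.60846374 0.00762479 0.12414033] [ 0.4 90.1 -6.5 -0.1  0.5 -0. ]
```

{"method": "drive_tool", "body": {"series": [[0.4,30,-6.5,0,0.5,0,8],[0.4,60,-6.5,0,0.5,0,8],[0.4,82,-6.5,0,0.5,0,8],[0.4,82,-6.5,0,0.5,0,8],[0.4,82,-6.5,0,0.5,0,8]]}}

```text
clock: 21.55
tcp_pos: [0.6083, 0.0001, 0.0423]
orientation: [-1.569, 0.051, -0.05]
contact_force: [-0.2, -0.5, -0.3]
grip_width: 0.013
```

Run:
```python
from h import *
o=r.get_obs();print(o["tcp_pos"],o["contact_force"],to([0.6085,0.0013,0.034],-3.6))
```

```text
[6.08302437e-01 1.34537749e-04 4.22682667e-02] [-0.18620894 -0.54189696 -0.33019772] [ 0.1  8.3  1.2 -0.1 -0.1 -0. ]
```

{"method": "drive_tool", "body": {"series": [[0,4,1.2,0,0,0,8],[0,8.5,1.2,0,0,0,8],[0,8.5,1.2,0,0,0,8],[0,8.5,1.2,0,0,0,30],[0,8.5,1.2,0,0,0,40]]}}

```text
clock: 22.05
tcp_pos: [0.6086, 0.0014, 0.0342]
orientation: [-1.569, 0.05, -0.05]
contact_force: [-0.5, -0.2, 0.1]
grip_width: 0.0397
```

{"method": "drive_tool", "body": {"series": [[0,0,0,0,0,0,40],[0,-20,0,0,0,0,40],[40,-70,0,0,0,0,40],[60,-120,0,0,0,0,40],[60,-165,0,0,0,0,40]]}}

```text
clock: 22.55
tcp_pos: [0.6683, -0.0026, 0.1893]
orientation: [-1.57, 0.051, -0.05]
contact_force: [-0.3, 0.2, -0.2]
grip_width: 0.0399
```

Run:
```python
from h import *
c=cam("wrist");cv2.imwrite("pics/w12.png",c[0]);print(r.get_obs()["tcp_pos"])
meas(c,"orange",.05)
print(to([.654,-.40,.20],-17))
```

```text
[ 0.67333645 -0.00284816  0.19930445]
orange 914.5 [396. 133.] c [613.9  70.4] yaw-3.6 [18.  48.1]
orange 672.5 [322. 132.] c [608.5   0.9] yaw-3.6 [12.6 48. ]
orange 639.0 [257. 129.] c [602.6 -60.9] yaw-3.5 [ 8.6 73.5]
[ 6.400e+00 -1.700e+00 -3.976e+02 -2.000e-01  1.330e+01  8.000e-01]
```

View pics/w12.png

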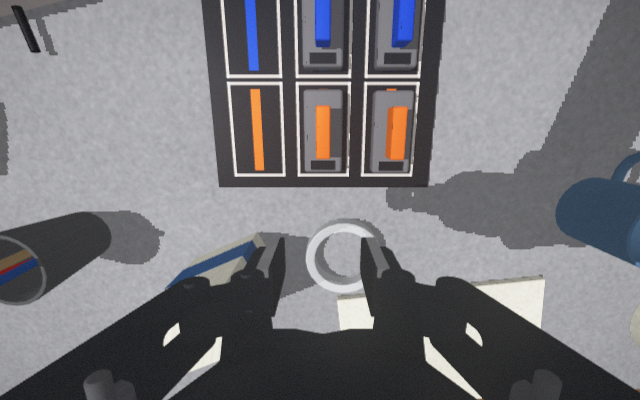

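{"method": "drive_tool", "body": {"series": [[-15,-20,-50,0,3,0,40],[-30,-20,-100,0,6,0,40],[-40,-20,-150,0,10,0.5,40],[-40,-20,-200,0,13.3,0.5,40],[-30,-20,-250,0,13.3,0.5,40]]}}

```text
clock: 23.1
tcp_pos: [0.6244, -0.2405, 0.2187]
orientation: [-1.554, 0.231, -0.238]
contact_force: [0.4, 0.5, 0.3]
grip_width: 0.04
```

Run:
```python
from h import *
o=r.get_obs();print(o["tcp_pos"],to([0.653,-0.403,0.2],-17))
```

```text
[ 0.62444698 -0.2404586   0.21866402] [ 7.51e+01  1.82e+01 -1.47e+02 -3.00e-01 -1.00e-01  2.00e-01]
```

{"method": "drive_tool", "body": {"series": [[10,0,-50,0,0,0,40],[25,0,-100,0,0,0,40],[50,0,-147,0,0,0,40],[75,18,-147,0,0,0,40],[75,18,-147,0,0,0,40]]}}

```text
clock: 23.6
tcp_pos: [0.6525, -0.4053, 0.1961]
orientation: [-1.553, 0.236, -0.237]
contact_force: [1.2, 0.5, -2.0]
grip_width: 0.0399
```

Run:
```python
from h import *
c=cam("wrist");cv2.imwrite("pics/w13.png",c[0]);print(r.get_obs()["tcp_pos"])
meas(c,"blue",.044)
print(to([.590,-.383,.08],-17))
```

```text
[ 0.65245298 -0.40324992  0.19730563]
blue 641.5 [325. 123.] c [ 588.5 -382.1] yaw-17.4 [13.  47.5]
[-65.7 117.3   0.3  -0.3  -0.2   0. ]
```

View pics/w13.png

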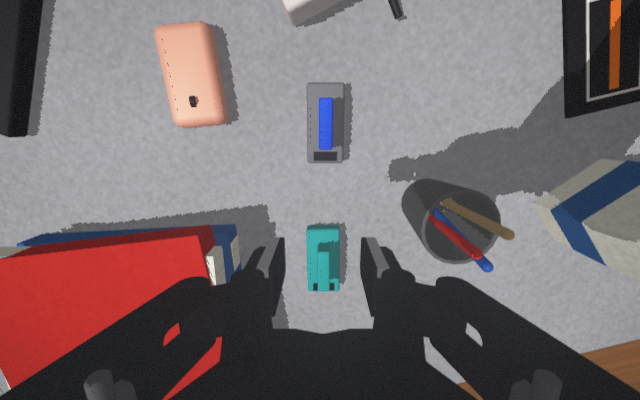

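{"method": "drive_tool", "body": {"series": [[-35,5,0.7,0,0,0,40],[-67.4,10,0.7,0,0.2,0,40],[-67.4,60,0.7,-0.3,0.2,0,40],[-67.4,117,0.7,-0.3,0.2,0,40],[-67.4,117,0.7,-0.3,0.2,0,40]]}}

```text
clock: 24.15
tcp_pos: [0.5849, -0.3777, 0.0751]
orientation: [-1.553, 0.243, -0.229]
contact_force: [-0.2, 1.0, -1.0]
grip_width: 0.0398
```

Run:
```python
from h import *
o=r.get_obs();print(o["tcp_pos"],to([0.5885,-0.3821,0.027],-17.4))
```

```text
[ 0.58494546 -0.37770234  0.07509952] [ 5.2 48.  -3.3 -0.2  0.1 -0.5]
```

{"method": "drive_tool", "body": {"series": [[5,0,-3,-0.2,0,-0.5,40],[5,15,-3.2,-0.2,0,-0.5,40],[5,25,-3.2,-0.2,0,-0.5,40],[5,25,-3.2,-0.2,0,-0.5,40]]}}

```text
clock: 24.55
tcp_pos: [0.5883, -0.3818, 0.0494]
orientation: [-1.557, 0.238, -0.235]
contact_force: [0.3, -0.6, 0.4]
grip_width: 0.0398
```

Run:
```python
from h import *
o=r.get_obs();print(o["tcp_pos"],to([0.5885,-0.3821,0.027],-17.4))
```

```text
[ 0.58830001 -0.38176256  0.04943285] [ 0.3 22.4 -0.3 -0.   0.1 -0.1]
```

{"method": "drive_tool", "body": {"series": [[0,22,0,0,0,0,40],[0,22,0,0,0,0,40],[0,22,0,0,0,0,20],[0,22,0,0,0,0,8],[0,22,0,0,0,0,8]]}}

```text
clock: 25.05
tcp_pos: [0.5889, -0.3823, 0.0287]
orientation: [-1.558, 0.236, -0.236]
contact_force: [-0.3, -0.1, 0.9]
grip_width: 0.0128
```

{"method": "drive_tool", "body": {"series": [[0,0,0,0,0,0,8],[0,0,0,0,0,0,8],[0,0,0,0,0,0,8]]}}

```text
clock: 25.35
tcp_pos: [0.5889, -0.3822, 0.0288]
orientation: [-1.558, 0.236, -0.236]
contact_force: [-0.7, -0.1, -1.2]
grip_width: 0.013
```

Run:
```python
from h import *
o=r.get_obs();print(o["tcp_pos"],o["contact_force"],to([0.5885,-0.3821,0.023],-17.4))
```

```text
[ 0.58893066 -0.3822371   0.02881954] [-0.68408308 -0.1327519  -1.20761855] [-0.5  5.8  0.  -0.   0.1  0. ]
```

{"method": "drive_tool", "body": {"series": [[0,-30,0,0,0,0,8],[0,-60,0,0,0,0,8],[0,-95,0,0,0,0,8],[-15,-100,40,0,-5,0,8],[-30,-100,80,0,-10,0,8]]}}

```text
clock: 25.85
tcp_pos: [0.5845, -0.2982, 0.1309]
orientation: [-1.571, 0.097, -0.102]
contact_force: [0.9, 1.2, -1.5]
grip_width: 0.0127
```

Run:
```python
from h import *
o=r.get_obs();print(o["tcp_pos"],o["contact_force"],o["grip_width"],to([0.500,-0.0641,0.125],-3.6))
```

```text
[ 0.58445521 -0.29823982  0.1309027 ] [ 0.87277718  1.16286539 -1.48322457] 0.012740767938356217 [-1.133e+02  5.100e+00  2.216e+02  1.000e-01 -3.600e+00  2.000e-01]
```

{"method": "drive_tool", "body": {"series": [[-25,0,50,0,-2,0,8],[-50,0,100,0,-3.6,0,8],[-75,0,150,0,-3.6,0,8],[-100,0,200,0,-3.6,0,8],[-113,0,222,0,-3.6,0,8]]}}

```text
clock: 26.35
tcp_pos: [0.4995, -0.0617, 0.1302]
orientation: [-1.572, 0.047, -0.053]
contact_force: [0.4, 1.1, -0.7]
grip_width: 0.013
```

Run:
```python
from h import *
o=r.get_obs();print(o["tcp_pos"],to([0.4997,-0.064,0.0348],-3.6))
```

```text
[ 0.49951915 -0.06171154  0.13022298] [-0.1 95.4 -2.1  0.1 -0.   0.2]
```

{"method": "drive_tool", "body": {"series": [[0,30,-2,0,0,0,8],[0,60,-2,0,0,0,8],[0,86,-2,0,0,0,8],[0,86,-2,0,0,0.2,8],[0,86,-2,0,0,0.2,8]]}}

```text
clock: 26.85
tcp_pos: [0.4998, -0.0641, 0.0445]
orientation: [-1.572, 0.05, -0.05]
contact_force: [0.1, 0.4, -0.6]
grip_width: 0.013
```

Run:
```python
from h import *
o=r.get_obs();print(o["tcp_pos"],o["contact_force"],to([0.4997,-0.064,0.0348],-3.6))
```

```text
[ 0.49982282 -0.06410844  0.04452981] [ 0.12782627  0.39862395 -0.6097048 ] [-0.1  9.7  0.1  0.1 -0.  -0. ]
```

{"method": "drive_tool", "body": {"series": [[0,5,0,0,0,0,8],[0,9.5,0,0,0,0,8],[0,9.5,0,0,0,0,8],[0,9.5,0,0,0,0,30],[0,9.5,0,0,0,0,40]]}}

```text
clock: 27.35
tcp_pos: [0.5001, -0.0642, 0.0354]
orientation: [-1.572, 0.05, -0.051]
contact_force: [-0.0, 0.9, 0.4]
grip_width: 0.0396
```

{"method": "drive_tool", "body": {"series": [[0,0,0,0,0,0,40],[0,-20,0,0,0,0,40],[40,-70,20,0,0,0,40],[80,-120,40,0,0,0,40],[100,-170,70,0,0,0,40]]}}

```text
clock: 27.85
tcp_pos: [0.5853, -0.0187, 0.1716]
orientation: [-1.573, 0.05, -0.052]
contact_force: [0.9, -0.3, -0.2]
grip_width: 0.0398
```

Run:
```python
from h import *
c=cam("wrist");cv2.imwrite("pics/w14.png",c[0]);print(r.get_obs()["tcp_pos"])
meas(c,"orange",.05);meas(c,"blue",.05)
s=cam("side");cv2.imwrite("pics/s14.png",s[0])
```

```text
[ 0.59277278 -0.01312888  0.17881155]
orange 954.0 [417. 218.] c [611.   69.6] yaw-4.1 [19.8 53.5]
orange 710.5 [344. 217.] c [6.061e+02 6.000e-01] yaw-3.7 [14.5 52.5]
orange 557.0 [277. 202.] c [588.  -62.3] yaw-3.6 [ 8.7 67.8]
blue 1266.0 [426. 106.] c [509.4  76. ] yaw-3.3 [20.2 48. ]
blue 1029.0 [266. 105.] c [500.  -62.7] yaw-3.7 [16.6 48.8]
blue 899.5 [347. 106.] c [504.9   6.9] yaw-4.0 [14.4 48. ]
```

View pics/w14.png

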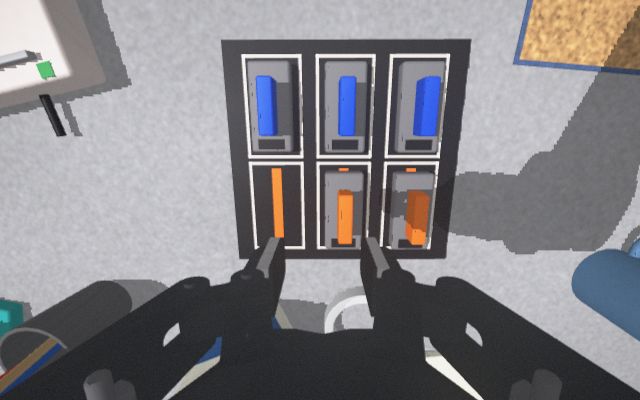

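View pics/s14.png

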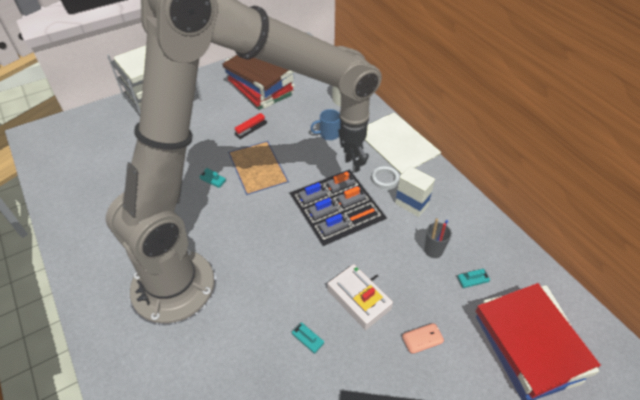

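Run:
```python
from h import *
o=r.get_obs();print(to([0.49,-0.34,0.24],8))
```

```text
[ -80.5  -65.7 -331.1   -0.   -11.4    0.8]
```

{"method": "drive_tool", "body": {"series": [[-15,-30,-45,0,-4,0,40],[-30,-60,-90,0,-8,0,40],[-50,-66,-135,0,-11,0.8,40],[-60,-66,-180,0,-11,0.8,40],[-70,-66,-230,0,-11,0.8,40]]}}

```text
clock: 28.45
tcp_pos: [0.5068, -0.2351, 0.2411]
orientation: [-1.568, -0.105, 0.104]
contact_force: [2.4, -0.5, -0.3]
grip_width: 0.0402
```

Run:
```python
from h import *
o=r.get_obs();print(to([0.49,-0.34,0.24],8))
```

```text
[ -30.6    1.  -101.7   -0.    -0.4    0. ]
```

{"method": "drive_tool", "body": {"series": [[-15,0,-50,0,0,0,40],[-30,1,-102,0,0,0,40],[-30,1,-102,0,0,0,40],[-30,1,-102,0,0,0,40],[-30,1,-102,0,0,0,40]]}}

```text
clock: 28.95
tcp_pos: [0.4907, -0.3388, 0.2394]
orientation: [-1.567, -0.105, 0.105]
contact_force: [0.2, -0.4, 0.2]
grip_width: 0.0402
```

Run:
```python
from h import *
c=cam("wrist");cv2.imwrite("pics/w15.png",c[0]);print(r.get_obs()["tcp_pos"])
meas(c,"red",.087);meas(c,"yellow",.059)
im=c[0]; m=(im.min(2)>170).astype(np.uint8); m[250:]=0
cs,_=cv2.findContours(m,0,1)
k=max(cs,key=cv2.contourArea); w=ray(c,k[:,0,:],.045)[:,:2].astype(np.float32)*1000
print(cv2.minAreaRect(w),cv2.minAreaRect(k))
```

```text
[ 0.49114579 -0.33812181  0.23951745]
red 12309.0 [ 78. 320.] c [ 713.8 -611.7] yaw-8.4 [172.3 211.7]
red 374.5 [323. 130.] c [ 429.9 -346.4] yaw8.0 [10.  37.6]
yellow 2634.0 [323. 130.] c [ 429.8 -346.2] yaw7.8 [48.9 64.2]
((425.12689208984375, -316.2306823730469), (97.61554718017578, 157.48672485351562), 8.578410148620605) ((351.0870666503906, 127.83453369140625), (89.03487396240234, 143.118408203125), 89.14490509033203)
```

View pics/w15.png

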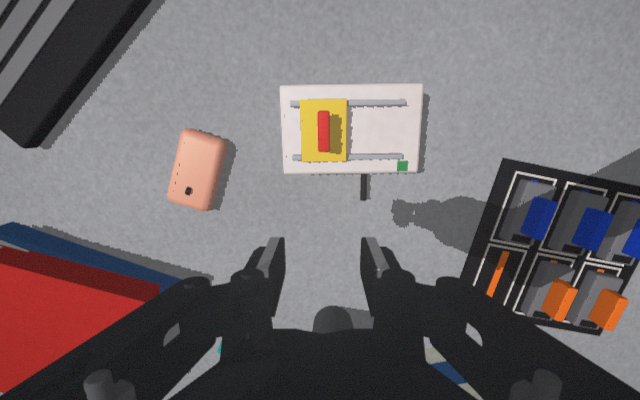

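Run:
```python
from h import *
o=r.get_obs();print(to([0.4299,-0.3464,0.12],8))
```

```text
[-6.180e+01  1.195e+02 -1.000e-01 -1.000e-01 -2.000e-01  0.000e+00]
```

{"method": "drive_tool", "body": {"series": [[-31,20,0,0,0,0,40],[-62,60,0,0,0,0,40],[-62,119,0,0,0,0,40],[-62,119,0,0,0,0,40],[-62,119,0,0,0,0,40]]}}

```text
clock: 29.5
tcp_pos: [0.4301, -0.3441, 0.1196]
orientation: [-1.564, -0.107, 0.11]
contact_force: [0.5, 0.4, 0.4]
grip_width: 0.0398
```

Run:
```python
from h import *
o=r.get_obs();print(o["tcp_pos"],to([0.4299,-0.3464,0.067],8))
```

```text
[ 0.43013055 -0.34413933  0.11959544] [-0.4 52.6 -2.4 -0.2 -0.1 -0.1]
```

{"method": "drive_tool", "body": {"series": [[0,25,-2.4,-0.2,0,0,40],[0,52,-2.4,-0.2,0,0,40],[0,52,-2.4,-0.2,0,0,40],[0,52,-2.4,-0.2,0,0,40],[0,52,-2.4,-0.2,0,0,8]]}}

```text
clock: 30.0
tcp_pos: [0.4321, -0.3471, 0.0698]
orientation: [-1.569, -0.11, 0.108]
contact_force: [-0.0, -0.3, 1.0]
grip_width: 0.0269
```

{"method": "drive_tool", "body": {"series": [[0,0,0,0,0,0,6],[0,0,0,0,0,0,6],[0,0,0,0,0,0,6]]}}

```text
clock: 30.3
tcp_pos: [0.433, -0.3476, 0.0714]
orientation: [-1.57, -0.112, 0.107]
contact_force: [-1.4, 1.8, 7.7]
grip_width: 0.0109
```

Run:
```python
from h import *
c=cam("wrist");cv2.imwrite("pics/w16.png",c[0])
o=r.get_obs();print(o["tcp_pos"],o["grip_width"],o["contact_force"],to([0.4299,-0.3464,0.067],8))
d=R.from_euler('z',8,degrees=True).apply([0,.0605,0]);print(to(o["tcp_pos"]+d,8))
```

```text
[ 0.43294354 -0.34762329  0.07140464] 0.011009419903546432 [-1.12420739  1.76354762  7.38229751] [-2.9  4.4  1.6  0.1 -0.   0.2]
[-0.  -0.2 60.5  0.1 -0.   0.2]
```

View pics/w16.png

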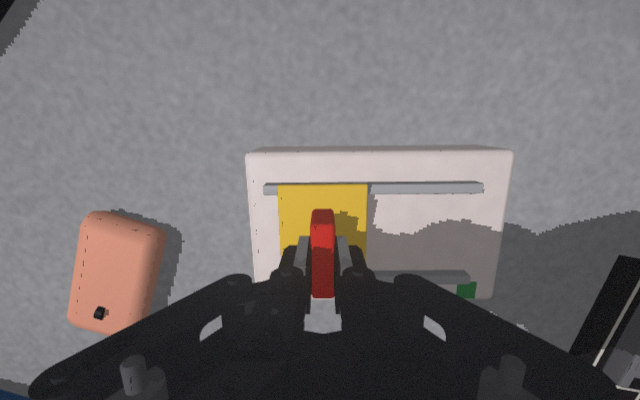

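Run:
```python
from h import *
c=cam("top");cv2.imwrite("pics/t3.png",cv2.resize(c[0][130:260,220:490],None,fx=2.9,fy=2.9,interpolation=cv2.INTER_CUBIC))
```

```text
(no output)
```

View pics/t3.png

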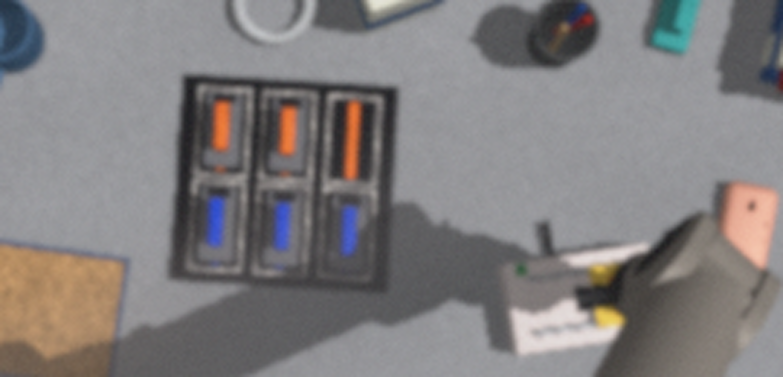

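All five are on their spaces (bars at crop 217–350, 127–225). Sliding the tab.

{"method": "drive_tool", "body": {"series": [[0,0,15,0,0,0,6],[0,0,30,0,0,0,6],[0,0,45,0,0,0,6],[0,0,58,0,0,0,6],[0,0,61,0,0,0,6]]}}

```text
clock: 30.9
tcp_pos: [0.4243, -0.289, 0.0716]
orientation: [-1.576, -0.113, 0.106]
contact_force: [-1.1, -17.2, -12.9]
grip_width: 0.0109
```

Run:
```python
from h import *
o=r.get_obs();p=o["tcp_pos"];print(p,o["contact_force"],R.from_euler('z',-8,degrees=True).apply(p-[0.43294354,-0.34762329,0.07140464]))
```

```text
[ 0.42425705 -0.28899056  0.07164427] [ -1.11566447 -17.17420486 -12.86213523] [-0.00044185  0.05927104  0.00023963]
```

{"method": "drive_tool", "body": {"series": [[0,0,0.5,0,0,0,6],[0,0,0.5,0,0,0,6],[0,0,0.5,0,0,0,30],[0,0,0,0,0,0,40],[0,-5,0,0,0,0,40]]}}

```text
clock: 31.4
tcp_pos: [0.4242, -0.2878, 0.0766]
orientation: [-1.575, -0.113, 0.107]
contact_force: [-0.7, -0.4, 1.0]
grip_width: 0.04
```

{"method": "drive_tool", "body": {"series": [[0,-30,0,0,0,0,40],[20,-60,-15,0,0,0,20],[40,-100,-30,0,0,0,0],[60,-130,-50,0,0,0,0],[60,-160,-60,0,0,0,0]]}}

```text
clock: 31.9
tcp_pos: [0.4942, -0.3376, 0.2396]
orientation: [-1.576, -0.117, 0.106]
contact_force: [0.5, -0.2, -0.8]
grip_width: -0.0
```

Run:
```python
from h import *
c=cam("wrist");cv2.imwrite("pics/w17.png",c[0])
o=r.get_obs();print(o["tcp_pos"],o["grip_width"],o["contact_force"])
meas(c,"red",.087);meas(c,"yellow",.059)
h=cv2.cvtColor(c[0],cv2.COLOR_BGR2HSV);m=cv2.inRange(h,(40,100,60),(80,255,255));cs,_=cv2.findContours(m,0,1)
for k in cs:
    if cv2.contourArea(k)>30:
        b=cv2.boundingRect(k);print(b,ray(c,(b[0]+b[2]/2,b[1]+b[3]/2),.053))
```

```text
[ 0.49469648 -0.34108424  0.24456463] 7.699460718019202e-05 [ 0.84214004 -1.79918083  3.23208019]
red 14883.5 [ 64. 325.] c [ 714.9 -613.6] yaw-9.4 [177.2 211.9]
red 398.0 [381. 125.] c [ 421.8 -291.4] yaw8.2 [12.1 37.1]
yellow 2723.0 [378. 125.] c [ 421.8 -290.3] yaw8.6 [49.2 64.6]
(399, 158, 10, 9) [[ 0.45687454 -0.25109811  0.053     ]]
(308, 112, 28, 29) [[ 0.4310407 -0.3488854  0.053    ]]
```

View pics/w17.png

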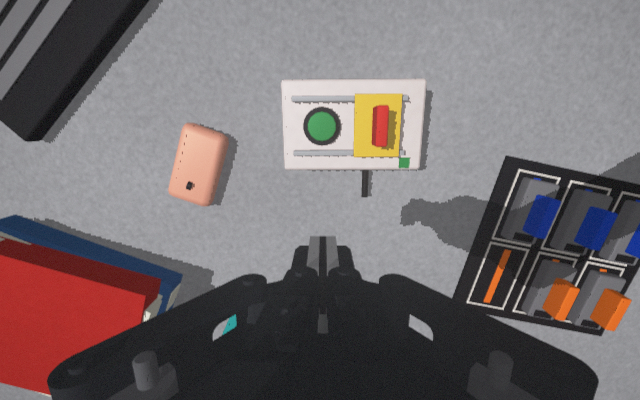

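{"method": "drive_tool", "body": {"series": [[0,0,20,0.5,-0.5,0,0],[0,0,20,0.5,-0.5,0,0],[0,0,20,0.5,-0.5,0,0],[0,0,20,0.5,-0.5,0,0]]}}

```text
clock: 32.35
tcp_pos: [0.4914, -0.3207, 0.2435]
orientation: [-1.571, -0.125, 0.109]
contact_force: [0.5, 0.5, -1.1]
grip_width: -0.0
```

Run:
```python
from h import *
c=cam("wrist");c=cam("wrist");cv2.imwrite("pics/w18.png",c[0])
o=r.get_obs();print(o["tcp_pos"],o["qvel"].max())
meas(c,"yellow",.059)
h=cv2.cvtColor(c[0],cv2.COLOR_BGR2HSV);m=cv2.inRange(h,(40,100,60),(80,255,255));cs,_=cv2.findContours(m,0,1)
for k in cs:
    if cv2.contourArea(k)>200:
        b=cv2.boundingRect(k);print(b,ray(c,(b[0]+b[2]/2,b[1]+b[3]/2),.053))
print(to([.4299,-.3464,.075],8))
```

```text
[ 0.49142709 -0.32118336  0.24361094] 0.0017711736946607727
yellow 2637.0 [361. 125.] c [ 421.8 -290.2] yaw8.5 [49.1 63.3]
(293, 112, 27, 28) [[ 0.43088829 -0.34896102  0.053     ]]
[-66.3 168.  -15.2   0.2   0.5   0.6]
```

Run:
```python
from h import *
print(to([.4264,-.3199,.12],8.3),to([.4264,-.3199,.072],8.3))
```

```text
[-65.4 122.9  11.3   0.2   0.2   0.6] [-65.9 170.9  11.5   0.2   0.2   0.6]
```

{"method": "drive_tool", "body": {"series": [[-33,40,11,0.2,0.2,0.6,0],[-65.6,80,11.4,0.2,0.2,0.6,0],[-65.6,123,11.4,0.2,0.2,0.6,0],[-65.6,150,11.4,0.2,0.2,0.6,0],[-65.6,168,11.4,0.2,0.2,0.6,0]]}}

```text
clock: 32.95
tcp_pos: [0.4249, -0.3194, 0.0723]
orientation: [-1.566, -0.11, 0.116]
contact_force: [1.0, -0.3, 1.0]
grip_width: -0.0
```

{"method": "drive_tool", "body": {"series": [[0,0,5,0,0,0,0],[0,0,8,0,0,0,0],[0,0,10,0,0,0,0],[0,0,10,0,0,0,0]]}}

```text
clock: 33.35
tcp_pos: [0.4242, -0.3096, 0.0735]
orientation: [-1.567, -0.112, 0.115]
contact_force: [0.4, -0.1, 0.1]
grip_width: 0.0
```

{"method": "drive_tool", "body": {"series": [[0,0,2,0,0,0,0],[0,0,3,0,0,0,0],[0,0,4,0,0,0,0],[0,0,4,0,0,0,0]]}}

```text
clock: 33.75
tcp_pos: [0.4245, -0.3088, 0.0746]
orientation: [-1.573, -0.113, 0.111]
contact_force: [1.3, -8.1, -4.0]
grip_width: -0.0003
```

{"method": "drive_tool", "body": {"series": [[0,0,1,0,0,0,0],[0,0,2,0,0,0,0],[0,0,3,0,0,0,0]]}}

```text
clock: 34.05
tcp_pos: [0.4248, -0.3084, 0.0755]
orientation: [-1.577, -0.114, 0.108]
contact_force: [0.4, -10.9, -2.4]
grip_width: -0.0001
```

{"method": "drive_tool", "body": {"series": [[0,0,-3,0,0,0,0],[0,-10,-8,0,0,0,0],[0,-20,-20,0,0,0,0],[0,-20,-30,0,0,0,0]]}}

```text
clock: 34.45
tcp_pos: [0.4302, -0.3395, 0.0978]
orientation: [-1.579, -0.117, 0.106]
contact_force: [-0.1, -0.4, 0.0]
grip_width: -0.0002
```

Run:
```python
from h import *
o=r.get_obs();print(o["tcp_pos"],to([.4304,-.3476,.065],8.3))
```

```text
[ 0.43023342 -0.33945646  0.09784339] [-1.2 32.9 -7.7  0.7 -0.2  0.3]
```

{"method": "drive_tool", "body": {"series": [[-1,5,-8,0.7,0,0.3,0],[-1,20,-8,0.7,0,0.3,0],[-1,33,-8,0.7,0,0.3,0],[-1,33,-8,0.7,0,0.3,0]]}}

```text
clock: 34.85
tcp_pos: [0.4288, -0.3461, 0.0618]
orientation: [-1.563, -0.108, 0.114]
contact_force: [0.0, -0.0, 0.1]
grip_width: -0.0
```

Run:
```python
from h import *
o=r.get_obs();print(o["tcp_pos"],to([.4304,-.3476,.045],8.3))
c=cam("wrist");cv2.imwrite("pics/w19.png",c[0])
```

```text
[ 0.42875059 -0.3460807   0.06182444] [ 1.5 16.8 -1.8 -0.3 -0.2 -0.2]
```

View pics/w19.png

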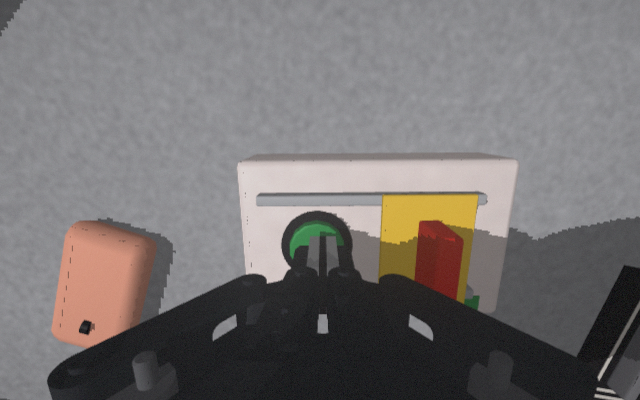

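{"method": "drive_tool", "body": {"series": [[1,6,-2,-0.3,0,0,0],[1,12,-2,-0.3,0,0,0],[1,16,-2,-0.3,0,0,0],[1,17,-2,-0.3,0,0,0]]}}

```text
clock: 35.3
tcp_pos: [0.4309, -0.3482, 0.0468]
orientation: [-1.569, -0.11, 0.113]
contact_force: [-3.7, 3.9, 20.1]
grip_width: 0.0
```

Run:
```python
from h import *
o=r.get_obs();print(o["clock"],o["tcp_pos"],o["contact_force"])
```

```text
35.3 [ 0.43087999 -0.34818343  0.04681902] [-3.68520534  3.93047933 20.12013317]
```

{"method": "drive_tool", "body": {"series": [[0,1.2,0,0,0,0,0],[0,1.2,0,0,0,0,0],[0,1.2,0,0,0,0,0],[0,1.2,0,0,0,0,0],[0,1.2,0,0,0,0,0]]}}

```text
clock: 35.8
tcp_pos: [0.4309, -0.3482, 0.0469]
orientation: [-1.569, -0.11, 0.112]
contact_force: [-5.0, 2.3, 16.7]
grip_width: 0.0003
```

{"method": "drive_tool", "body": {"series": [[0,1.2,0,0,0,0,0],[0,1.2,0,0,0,0,0],[0,1.2,0,0,0,0,0],[0,1.2,0,0,0,0,0],[0,1.2,0,0,0,0,0]]}}

```text
clock: 36.3
tcp_pos: [0.4309, -0.3482, 0.0469]
orientation: [-1.568, -0.111, 0.112]
contact_force: [-3.7, 3.5, 15.6]
grip_width: 0.0001
```

{"method": "drive_tool", "body": {"series": [[0,1.2,0,0,0,0,0],[0,1.2,0,0,0,0,0],[0,1.2,0,0,0,0,0],[0,1.2,0,0,0,0,0],[0,1.2,0,0,0,0,0]]}}

```text
clock: 36.8
tcp_pos: [0.4309, -0.3482, 0.047]
orientation: [-1.568, -0.111, 0.111]
contact_force: [-4.2, 4.2, 14.9]
grip_width: -0.0002
```

{"method": "drive_tool", "body": {"series": [[0,1.2,0,0,0,0,0],[0,1.2,0,0,0,0,0],[0,1.2,0,0,0,0,0],[0,1.2,0,0,0,0,0],[0,1.2,0,0,0,0,0]]}}

```text
clock: 37.3
tcp_pos: [0.4309, -0.3482, 0.0469]
orientation: [-1.567, -0.111, 0.111]
contact_force: [-4.7, 3.3, 14.9]
grip_width: 0.0003
```

{"method": "drive_tool", "body": {"series": [[0,1.2,0,0,0,0,0],[0,1.2,0,0,0,0,0],[0,1.2,0,0,0,0,0],[0,1.2,0,0,0,0,0],[0,1.2,0,0,0,0,0]]}}

```text
clock: 37.8
tcp_pos: [0.4308, -0.3482, 0.0469]
orientation: [-1.567, -0.111, 0.11]
contact_force: [-4.4, 3.6, 15.4]
grip_width: 0.0001
```

{"method": "drive_tool", "body": {"series": [[0,1.2,0,0,0,0,0],[0,1.2,0,0,0,0,0],[0,1.2,0,0,0,0,0],[0,1.2,0,0,0,0,0],[0,1.2,0,0,0,0,0]]}}

```text
clock: 38.3
tcp_pos: [0.4309, -0.3482, 0.047]
orientation: [-1.567, -0.112, 0.11]
contact_force: [-3.6, 3.3, 15.4]
grip_width: -0.0001
```

{"method": "drive_tool", "body": {"series": [[0,1.2,0,0,0,0,0],[0,1.2,0,0,0,0,0],[0,1.2,0,0,0,0,0],[0,1.2,0,0,0,0,0],[0,1.2,0,0,0,0,0]]}}

```text
clock: 38.8
tcp_pos: [0.4309, -0.3482, 0.0469]
orientation: [-1.566, -0.112, 0.109]
contact_force: [-2.7, 3.2, 14.1]
grip_width: -0.0
```

{"method": "drive_tool", "body": {"series": [[0,-15,0,0,0,0,0],[0,-40,0,0,0,0,20],[0,-75,20,0,0,0,40],[0,-75,50,0,0,0,40],[0,-75,60,0,0,0,40]]}}

```text
clock: 39.3
tcp_pos: [0.4225, -0.2864, 0.1226]
orientation: [-1.565, -0.115, 0.11]
contact_force: [0.2, 0.1, 0.3]
grip_width: 0.0399
```

Run:
```python
from h import *
c=cam("wrist");cv2.imwrite("pics/w20.png",c[0])
o=r.get_obs();print(o["tcp_pos"],to([.4220,-.2880,.12],8.3),to([.4220,-.2880,.068],8.3))
```

```text
[ 0.42209465 -0.2855867   0.12187355] [-0.4  1.9 -2.4 -0.2 -0.   0.1] [-0.5 53.9 -2.6 -0.2 -0.   0.1]
```

View pics/w20.png

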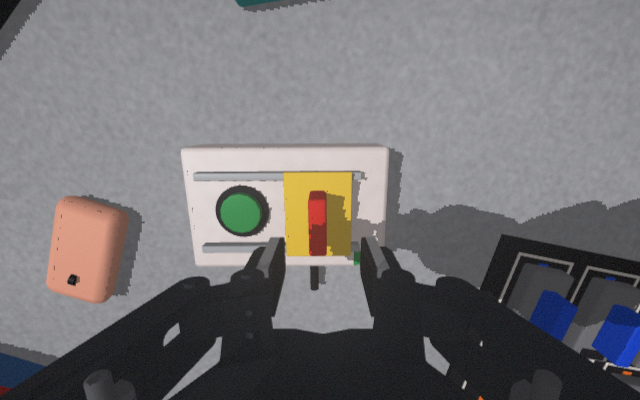

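Button is up again, the tab aside with the fin between the jaws. Gripping it and sliding home.

{"method": "drive_tool", "body": {"series": [[0,25,-2.6,-0.2,0,0,40],[0,53,-2.6,-0.2,0,0,40],[0,53,-2.6,-0.2,0,0,40],[0,53,-2.6,-0.2,0,0,20],[0,53,-2.6,-0.2,0,0,6]]}}

```text
clock: 39.85
tcp_pos: [0.4231, -0.2892, 0.0697]
orientation: [-1.569, -0.115, 0.11]
contact_force: [-0.9, -13.9, -0.4]
grip_width: 0.0115
```

{"method": "drive_tool", "body": {"series": [[0,0,0,0,0,0,6],[0,0,0,0,0,0,6],[0,0,0,0,0,0,6]]}}

```text
clock: 40.15
tcp_pos: [0.423, -0.2896, 0.0699]
orientation: [-1.57, -0.115, 0.11]
contact_force: [0.7, -2.4, -7.5]
grip_width: 0.011
```

Run:
```python
from h import *
o=r.get_obs();print(o["tcp_pos"],o["contact_force"],o["grip_width"])
d=R.from_euler('z',8.2,degrees=True).apply([0,-.0605,0]);print(to(o["tcp_pos"]+d,8.2))
```

```text
[ 0.42299943 -0.28958426  0.06989073] [ 0.68468574 -2.44023069 -7.46459316] 0.01097142899838223
[ -0.    0.1 -60.5   0.1   0.    0.2]
```

{"method": "drive_tool", "body": {"series": [[0,0,-15,0,0,0,6],[0,0,-30,0,0,0,6],[0,0,-45,0,0,0,6],[0,0,-58,0,0,0,6],[0,0,-61.5,0,0,0,6]]}}

```text
clock: 40.65
tcp_pos: [0.4319, -0.3496, 0.0699]
orientation: [-1.565, -0.114, 0.11]
contact_force: [-0.8, 14.6, 7.5]
grip_width: 0.0109
```

Run:
```python
from h import *
o=r.get_obs();p=o["tcp_pos"];print(p,o["contact_force"],R.from_euler('z',-8.2,degrees=True).apply(p-[0.42299943,-0.28958426,0.06989073]))
```

```text
[ 0.43194414 -0.34959717  0.06992908] [-0.83985567 14.61095629  7.52673214] [ 2.93679833e-04 -6.06751304e-02  3.83456815e-05]
```

{"method": "drive_tool", "body": {"series": [[0,0,-0.5,0,0,0,6],[0,0,0,0,0,0,25],[0,0,0,0,0,0,40],[0,-10,0,0,0,0,40],[0,-40,0,0,0,0,40]]}}

```text
clock: 41.15
tcp_pos: [0.4305, -0.3496, 0.1092]
orientation: [-1.564, -0.111, 0.113]
contact_force: [0.3, -0.3, -0.2]
grip_width: 0.0398
```

{"method": "drive_tool", "body": {"series": [[20,-45,15,0,0,0,40],[40,-90,30,0,0,0,40],[60,-130,45,0,0,0,40],[60,-130,45,0,0,0,40],[60,-130,45,0,0,0,40]]}}

```text
clock: 41.65
tcp_pos: [0.4846, -0.2974, 0.2412]
orientation: [-1.566, -0.114, 0.111]
contact_force: [-0.8, 0.1, -1.5]
grip_width: 0.0401
```

Run:
```python
from h import *
c=cam("wrist");cv2.imwrite("pics/w21.png",c[0])
o=r.get_obs();print(o["tcp_pos"]);meas(c,"yellow",.059);meas(c,"blue",.05);meas(c,"orange",.05)
print(to([.585,-.005,.2],-3.6))
```

```text
[ 0.48319633 -0.2975976   0.23965382]
yellow 2627.0 [282. 130.] c [ 431.1 -349.4] yaw8.6 [48.9 63.8]
blue 1032.0 [609. 241.] c [506.9  66.3] yaw-3.1 [38.4 52.5]
blue 950.0 [557. 230.] c [502.3  -3.2] yaw-3.6 [33.8 51. ]
blue 842.0 [503. 219.] c [497.3 -72.7] yaw-4.0 [29.  50.9]
orange 821.0 [573. 311.] c [607.9  59.9] yaw-2.9 [37.7 57.9]
orange 458.5 [524. 303.] c [609.1 -10.1] yaw-5.4 [34.4 39.2]
[ 1.422e+02  4.050e+01  2.751e+02 -2.000e-01  1.170e+01 -1.000e-01]
```

View pics/w21.png

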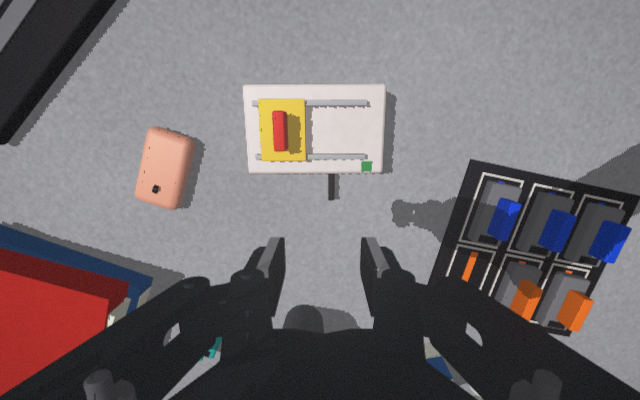

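{"method": "drive_tool", "body": {"series": [[30,8,50,0,3,0,40],[60,16,100,0,6,0,40],[90,24,150,0,9,0,40],[120,32,200,0,11.7,0,40],[142,40,250,0,11.7,0,40]]}}

```text
clock: 42.2
tcp_pos: [0.5754, -0.067, 0.2043]
orientation: [-1.568, 0.055, -0.049]
contact_force: [2.0, -0.4, -0.7]
grip_width: 0.0402
```

{"method": "drive_tool", "body": {"series": [[0,0,12,0,0,0,40],[0,0,12,0,0,0,40],[0,0,12,0,0,0,40],[0,0,12,0,0,0,40]]}}

```text
clock: 42.6
tcp_pos: [0.5754, -0.0584, 0.2043]
orientation: [-1.569, 0.059, -0.052]
contact_force: [-0.5, -0.8, -0.8]
grip_width: 0.0402
```

Run:
```python
from h import *
c=cam("wrist");cv2.imwrite("pics/w22.png",c[0])
o=r.get_obs();print(o["tcp_pos"]);meas(c,"blue",.05);meas(c,"orange",.05)
t=cam("top");cv2.imwrite("pics/t4.png",cv2.resize(t[0][80:310,150:490],None,fx=2.3,fy=2.3,interpolation=cv2.INTER_CUBIC))
```

```text
[ 0.57560615 -0.05804641  0.20445021]
blue 1055.0 [452. 116.] c [509.5  74.6] yaw-3.5 [22.  48.4]
blue 817.0 [382. 116.] c [504.7   5.3] yaw-3.6 [17.1 48.4]
blue 630.5 [311. 116.] c [499.3 -64.4] yaw-3.6 [13.4 47.4]
orange 651.5 [378. 214.] c [605.7  -1. ] yaw-2.7 [16.7 53.3]
orange 593.5 [442. 215.] c [611.1  68.2] yaw-4.3 [21.4 51.9]
orange 485.0 [314. 206.] c [591.4 -68.7] yaw-4.2 [ 8.4 74.3]
```

View pics/w22.png

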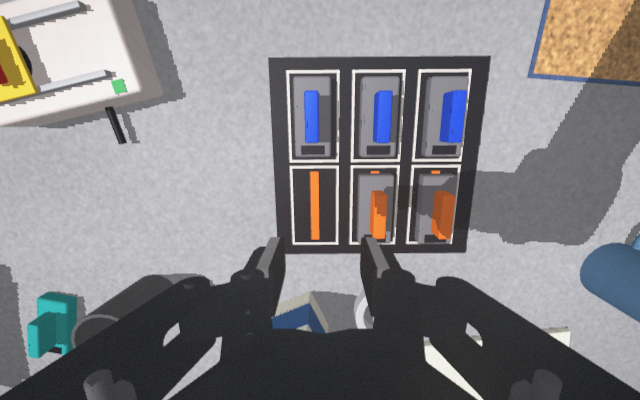

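View pics/t4.png

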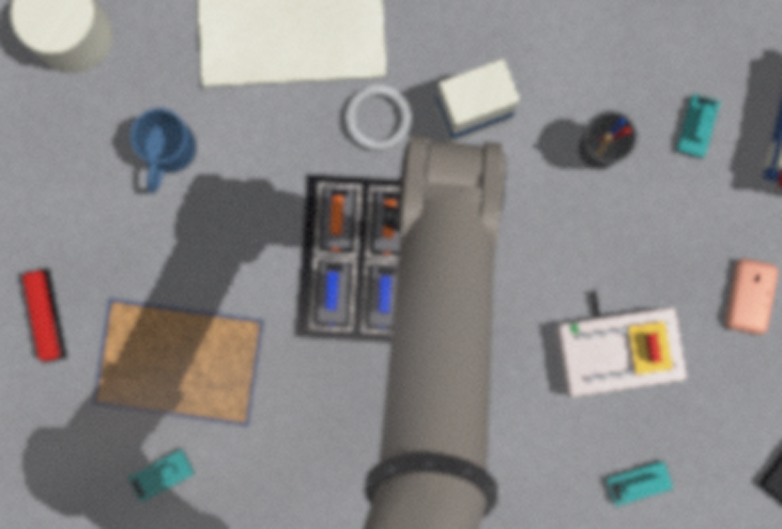

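Run:
```python
from h import *
print(r.get_obs()["clock"]); print(r.hand_in())
```

```text
42.7
the job is handed in; nothing more can be done
None
```

I handed the job in at 42.7 s with every step carried out and the arm clear of everything.

- **Receivers:** Five were present, three blue and two orange. Each lies flat, clip up, in its own row; the orange space farthest to the robot's right is empty. In the views from above, clip centres were within about 2 mm of the space centres and within about 0.5° of the mat's direction. The last wrist picture showed all five still inside their outlines, and none was seen to be knocked. The two orange ones were seen at a slant in that picture, so their accuracy comes from the earlier views. One orange receiver sits about 1.5 mm towards +x.
- **Switch box:** I slid the tab aside to its stop, which a second push confirmed at 8–11 N. I held the button at its lower end for about 3.5 s at about 15 N, and a picture showed it had sprung back up. I then slid the tab home until it hit its stop, at about 15 N.
- **Check that disagreed:** The tab plate now measures about 3 mm farther home than it did at the start. It lines up with where I measured the button.
- **Other things:** The turquoise look-alikes and the other things on the desk look unmoved.

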